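# Set up the curing stands and start the lamp

## Task

Each blue stand is rocking because two of its feet are up on the yellow rail of its plate: turn each one until all four feet are on the black plate and it sits flat and centred there. Stand every wobble figure that is there upright, head up, in the ring of a stand of its own (a stand may stay empty), and once all of that is done push the lamp switch lever fully over, away from the robot, to on. Leave the other things on the cart where they are.

Things in the scene. Friction and masses are not known exactly. Their poses are not given: they have to be found in the camera images.
- plate1: Fixed round black plate, 150 mm diameter, 10 mm thick. A raised yellow rail, 136 mm long, 36 mm wide, 8 mm high, runs along its x axis through its centre. Origin: centre of its underside; x along the rail, z up. A stand with two facing feet on the rail tips 8 degrees about the rail line; with feet about 45 degrees off the rail all four reach the plate.
- stand1: Loose blue stand, 0.22 kg, for plate1. Round black feet (16 mm diameter) 55 mm from its middle on its +x, -x, +y, -y axes. On top a ring, 56 mm outside diameter, 34 to 62 mm above the feet; legs slope out below it, so fingers can straddle it down to 44 mm over the feet. White tab (top 41 mm up) between +x and +y legs. Origin: middle of the feet's undersides (10 mm high when flat); z up.
- ring1 (a point): Centre of the upper rim of the ring of stand1, 62 mm above its feet, on its axis; the ring is 42 mm inside diameter.
- figure1: Loose bottom-weighted wobble figure, 0.16 kg, 95 mm tall: orange round bottom (ball of 60 mm diameter, centre 30 mm up, a 20 mm flat beneath), white upright cylindrical head, 28 mm diameter, 60 to 95 mm up. Rights itself on the cart. Origin at the lowest point, z along its axis to the head. Upright in a ring its origin lies about 9 mm below the ring's upper rim. May be absent.
- plate2: Fixed round black plate, 150 mm diameter, 10 mm thick. A raised yellow rail, 136 mm long, 36 mm wide, 8 mm high, runs along its x axis through its centre. Origin: centre of its underside; x along the rail, z up. A stand with two facing feet on the rail tips 8 degrees about the rail line; with feet about 45 degrees off the rail all four reach the plate.
- stand2: Loose blue stand, 0.22 kg, for plate2. Round black feet (16 mm diameter) 55 mm from its middle on its +x, -x, +y, -y axes. On top a ring, 56 mm outside diameter, 34 to 62 mm above the feet; legs slope out below it, so fingers can straddle it down to 44 mm over the feet. White tab (top 41 mm up) between +x and +y legs. Origin: middle of the feet's undersides (10 mm high when flat); z up.
- ring2 (a point): Centre of the upper rim of the ring of stand2, 62 mm above its feet, on its axis; the ring is 42 mm inside diameter.
- figure2: Loose bottom-weighted wobble figure, 0.16 kg, 95 mm tall: orange round bottom (ball of 60 mm diameter, centre 30 mm up, a 20 mm flat beneath), white upright cylindrical head, 28 mm diameter, 60 to 95 mm up. Rights itself on the cart. Origin at the lowest point, z along its axis to the head. Upright in a ring its origin lies about 9 mm below the ring's upper rim. May be absent.
- plate3: Fixed round black plate, 150 mm diameter, 10 mm thick. A raised yellow rail, 136 mm long, 36 mm wide, 8 mm high, runs along its x axis through its centre. Origin: centre of its underside; x along the rail, z up. A stand with two facing feet on the rail tips 8 degrees about the rail line; with feet about 45 degrees off the rail all four reach the plate.
- stand3: Loose blue stand, 0.22 kg, for plate3. Round black feet (16 mm diameter) 55 mm from its middle on its +x, -x, +y, -y axes. On top a ring, 56 mm outside diameter, 34 to 62 mm above the feet; legs slope out below it, so fingers can straddle it down to 44 mm over the feet. White tab (top 41 mm up) between +x and +y legs. Origin: middle of the feet's undersides (10 mm high when flat); z up.
- ring3 (a point): Centre of the upper rim of the ring of stand3, 62 mm above its feet, on its axis; the ring is 42 mm inside diameter.
- figure3: Loose bottom-weighted wobble figure, 0.16 kg, 95 mm tall: orange round bottom (ball of 60 mm diameter, centre 30 mm up, a 20 mm flat beneath), white upright cylindrical head, 28 mm diameter, 60 to 95 mm up. Rights itself on the cart. Origin at the lowest point, z along its axis to the head. Upright in a ring its origin lies about 9 mm below the ring's upper rim. May be absent.
- lamp_switch_base: Fixed grey housing of the curing lamp's toggle switch, 70 x 50 x 25 mm, weighted. Origin at the centre of its underside; the lever swings in its x-z plane towards its +x.
- lamp_switch (a joint): Angle of the switch lever: 0 is off (leaning 0.5 rad towards the housing's -x), 1.0 is fully on (leaning 0.5 rad towards +x). Light friction, about 1 N at the ball; stays where it is left. Pivot 22 mm above the housing's underside at its middle.
- lamp_switch_tip (a point): Centre of the red ball (26 mm diameter) at the end of the switch lever, 80 mm from the pivot.
- calipers: Black digital calipers lying flat, 225 mm long, 14 mm high. Bystander; origin under the display side of the beam, x along the beam.
- scraper: Scraper, 200 mm long, wooden handle, steel blade, 16 mm high, lying flat. Bystander; origin where the handle meets the blade, x along it.
- hinge_part: Gray plastic hinge, 66 x 50 x 12 mm, lying flat. Bystander; origin under its centre.
- sanding_block: Cork sanding block, 65 x 34 x 26 mm. Bystander; origin under its centre.
- parts_box: White spare-parts box with its hinged lid shut, 102 x 152 x 50 mm, fixed. Bystander; origin under its centre.
- paint_jar: Fixed jar with black cap, 56 mm diameter, 65 mm tall. Bystander; origin under its centre.
Things that resemble listed ones, but are neither listed nor needed, are in the scene too. Leave any pink, purple or turquoise look-alike of the figure3 alone.

How it is judged:
By the outcome, as a careful person would: the job done as asked, in the order asked, and still so for the second after the job is handed in, with the robot touching nothing.
Of figure1, figure2, figure3 only 2 to 3 are there at a start; the rules pass over those that are not, and their reading is None.
At some moment in a run one of stand1, stand2, stand3 may be knocked a few centimetres aside while the robot is not near it.
Once in a run the grip may slacken for a moment while it holds something.
It also fails if it takes over 208 s, if anything falls off the work surface, if the arm or the gripper's body presses on something with over 40 N, if the wrist force passes 120 N, or if a joint passes its speed limit or range.

## Robot

A 7-joint arm with a two-finger parallel gripper is mounted at the origin on the work surface. World frame = base frame: x ahead of the robot, y to its left, z up, the work surface at z = 0. Lengths are in m, angles in rad, forces in N, time in s.
With the tool pointing down it reaches from about 0.4 to 0.875 m from the base axis. Payload 6.5 kg.
Tool frame: the origin (TCP) lies at the very end of the fingers, on their centre line; the grasp point (between the pads) lies 19 mm behind it (ctrl.grip_depth is the distance from the TCP to the grasp point, in m); z points along the fingers, y is the line along which they close (so a half turn about z gives the same grasp; the last joint's range is limited). The gripper opens to 88 mm and grips with 3 to 60 N. Pads are 18 mm wide; open, the fingers measure 123 mm over their backs; the gripper's body (75 mm by 187 mm) begins 45 mm behind the grasp point.
Start: joints at [1.082, 0.536, -0.004, 1.538, 0.003, 1.067, -0.071], TCP at [0.267, -0.593, 0.239] pointing down, gripper open.
Joint ranges: [-2.7, 2.7], [-0.37, 2.16], [-1.27, 1.26], [0.24, 2.4], [-1.31, 4.45], [0.19, 1.91], [-2.76, 2.76]. Speed limits (rad/s): [2.39, 2.39, 3.14, 3.14, 3.14, 3.14, 3.14].

## Interface

Orientations are given as a unit quaternion [x, y, z, w].
In Python, from bench import monitor, optics, ctrl gives the robot as it stands. The module is installed in compiled form; this text tells all that it offers.
- The arm moves only by the shell command python3 -m pendant 'ROWS' [FORCE]. ROWS is JSON, a list of rows, each an object of numbers: "jaw": the opening in per cent of the stroke, from 0 (shut) to 100 (fully open); "dx", "dy", "dz": the shift along the world's x, y, z in m; "ax", "ay", "az": the turn, a rotation vector about the world's x, y, z in rad. In form: [{"jaw": .., "dx": .., "dy": .., "dz": .., "ax": .., "ay": .., "az": ..}, ...]. A call has exactly 5 rows; each row shifts and turns the commanded pose from where the row before left it; what a row does not reach is not made up. A row lasts 1/12 s, in which the tool goes at most 41.7 mm and 7.16 degrees, less where a joint would pass 70% of its speed; a pose out of reach is approached as far as the arm can. A call is refused whole if a number of a shift passes 0.0417 or a number of a turn 0.125, either way. A call with a gripper value outside its range is refused whole. The fingers move at their own pace and stop on an object; FORCE is the grip in N (left out, the last holds). Time passes only in rows, so rows that do not move let the fingers close, or fill a call up. It gives the time, the measured TCP pose, the force, the opening and the grip force at its end, in the units of the state.
- monitor.read_state(): the state, without advancing time (a new reading comes with each control period).
- optics.snapshot(name): name is "side" or "top"; returns (picture, depth): 400x640x3 uint8, blue, green, red; 400x640 float32, m along the optical axis (not along the pixel's ray), 0 where there is no reading.
- optics.camera_info(name): a dict with "intrinsics" (3x3 intrinsics, pixels), "k1" (the pictures are not rectified: a ray, as slopes to the right and down, at radius r is drawn at 1 + k1 r^2 times it, then the intrinsics apply), "origin" and "attitude" of the camera in the world. Camera axes: x right, y down, z forward; pixel columns grow to the right and rows downward; lengths in m; the calibration is good to about 2 mm. A picture is of the moment at which its call begins. camera_info takes no time and is no camera call.
- ctrl.job_done(): hands the job in; it is judged then, once.
The state is a dict: "t": time; "joint_pos": joint angles; "qd": joint speeds; "joint_torque": joint torques, N m; "tool_pos": TCP position; "tool_rot": TCP orientation; "force": force on the tool from outside, world axes, zero at the start; "torque": the same for the moment, N m; "width": opening from 0.0 (shut) to 1.0 (fully open); "gripper_force": force on a finger pad.
Only numpy, scipy, OpenCV 4.12 (cv2) and the standard library are available. Lean on these libraries where they do the work, as an engineer would, in place of code of your own. Each camera call takes 0.05 s, during which the arm holds its last target. There are 200 camera calls.

## Working session

There is one attempt and no reset: what is moved stays moved. The work goes in short steps, Python scripts to look and compute and a shell command to move; the robot and the scene stay as the last step left them, time stands still between calls to the robot, and variables do not carry over. Pictures are saved under pics/ and viewed, at most 14 in all, crops included, and the job is handed in when it is done.

```bash
mkdir -p pics; ls; cat > h.py <<'E'
import numpy as np, cv2
from scipy.spatial.transform import Rotation as R
from bench import monitor, optics, ctrl
def info(n):
    i=optics.camera_info(n); K=np.array(i['intrinsics']); A=np.array(i['attitude'])
    M=R.from_quat(A).as_matrix() if A.size==4 else A
    return K,i['k1'],np.array(i['origin']),M
def cloud(n,depth):
    K,k1,o,M=info(n)
    v,u=np.mgrid[0:400,0:640]
    p=np.stack([u,v],-1).reshape(-1,1,2).astype(float)
    s=cv2.undistortPoints(p,K,np.array([k1,0,0,0,0.]))[:,0]
    P=np.c_[s,np.ones(len(s))]*depth.reshape(-1,1)
    W=P@M.T+o; W[depth.ravel()<=0]=np.nan
    return W.reshape(400,640,3)
def proj(n,X):
    K,k1,o,M=info(n); c=(np.atleast_2d(X)-o)@M
    return cv2.projectPoints(c,np.zeros(3),np.zeros(3),K,np.array([k1,0,0,0,0.]))[0][:,0]
def shot(n,name=None):
    im,d=optics.snapshot(n)
    if name: cv2.imwrite(f'pics/{name}.png',im)
    return im,d,cloud(n,d)
E
python3 - <<'E'
from h import *
for n in ('top','side'):
    print(optics.camera_info(n))
    im,d,W=shot(n,n+'0'); np.savez(n+'0.npz',im=im,d=d,W=W)
s=monitor.read_state(); print(s)
E
```

```text
pics
{'intrinsics': array([[444.37688712,   0.        , 315.36798831],
       [  0.        , 444.37688712, 193.59861512],
       [  0.        ,   0.        ,   1.        ]]), 'k1': 0.034434261460514204, 'origin': array([ 0.40243481, -0.00545401,  1.16812971]), 'attitude': array([ 0.71579822, -0.69721257,  0.03157475, -0.02303405])}
{'intrinsics': array([[399.69080231,   0.        , 316.53271407],
       [  0.        , 399.69080231, 198.46265806],
       [  0.        ,   0.        ,   1.        ]]), 'k1': -0.019602209355118968, 'origin': array([-0.22053324,  0.63892538,  0.84544014]), 'attitude': array([-0.35257119,  0.82454161, -0.4057685 ,  0.17656899])}
{'t': 0.1, 'joint_pos': array([ 1.08178275,  0.53705944, -0.00441432,  1.53874608,  0.00258768,
        1.06731199, -0.07121688]), 'qd': array([-0.0014717 , -0.00139997,  0.00128092, -0.00289143, -0.00094646,
        0.00055342,  0.00102399]), 'joint_torque': array([ 2.83502573e-03, -5.72078419e+01,  9.93713848e-01, -2.52228427e+01,
       -5.62560966e-02,  1.34074234e-02,  4.46034377e-06]), 'tool_pos': array([ 0.26646847, -0.5922739 ,  0.237958  ]), 'tool_rot': array([ 9.77733476e-01,  2.09849166e-01, -2.14841892e-04, -7.28570758e-04]), 'force': array([-0.88742487, -0.96523431, -0.22099947]), 'torque': array([ 0.0214455 ,  0.00959545, -0.0090029 ]), 'gripper_force': 0.0, 'width': 0.9975870214214321}
```

View pics/top0.png

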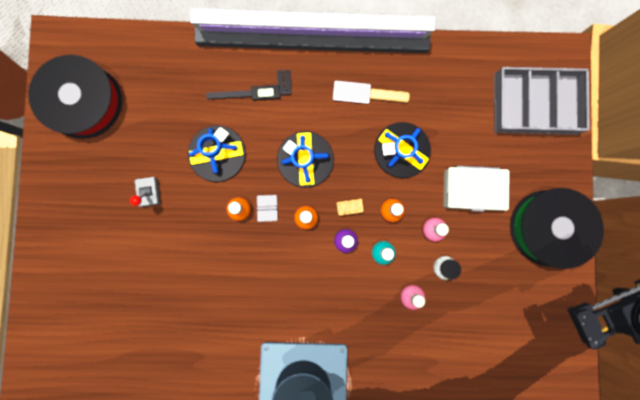

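View pics/side0.png

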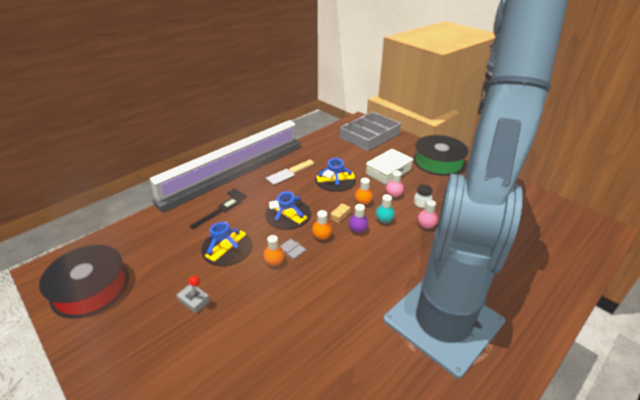

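The top view (up is +x, left is +y) shows stands at about (216,152), (305,158) and (403,150), each on a plate with a yellow rail. The orange, white-headed figures are at (238,208), (306,217) and (392,210). Of the ball-shaped candidates, these three match "orange round bottom". The purple (346,241), turquoise (383,253) and pink (436,229), (413,297) ones are look-alikes. The switch is at (146,192), with its red ball at (135,200).

```bash
cat > meas.py <<'E'
from h import *
def masks(im):
    h=cv2.cvtColor(im,cv2.COLOR_BGR2HSV)
    return dict(blue=cv2.inRange(h,(100,140,70),(122,255,255))>0,
      yellow=cv2.inRange(h,(22,150,120),(34,255,255))>0,
      orange=cv2.inRange(h,(5,215,170),(17,255,255))>0,
      white=cv2.inRange(h,(0,0,175),(180,50,255))>0,
      red=cv2.inRange(h,(0,200,120),(3,255,255))>0)
def circ(xy):
    A=np.c_[2*xy,np.ones(len(xy))]; s=np.linalg.lstsq(A,(xy**2).sum(1),rcond=None)[0]
    return s[:2],np.sqrt(s[2]+s[:2]@s[:2])
def stands(im,W,near=None):
    m=masks(im); out=[]
    x,y,z=W[...,0],W[...,1],W[...,2]
    ok=m['blue']&(z>0.015)&(z<.1)&(x>.3)&(x<.8)
    n,l,st,c=cv2.connectedComponentsWithStats(cv2.dilate(ok.astype(np.uint8),np.ones((5,5))))
    for i in range(1,n):
        s=ok&(l==i)
        if s.sum()<80: continue
        P=W[s]; top=P[P[:,2]>np.percentile(P[:,2],97)-.014]
        cc=(top[:,:2].min(0)+top[:,:2].max(0))/2
        A=np.c_[top[:,:2]-cc,np.ones(len(top))]; pl=np.linalg.lstsq(A,top[:,2],rcond=None)[0]
        lo=P[np.hypot(*(P[:,:2]-cc).T)>.034]
        a=np.arctan2(lo[:,1]-cc[1],lo[:,0]-cc[0]); leg=np.rad2deg(np.angle(np.exp(4j*a).mean())/4)
        d=np.hypot(x-cc[0],y-cc[1])
        Y=W[m['yellow']&(d<.085)&(z<.05)]
        yc=Y[:,:2].mean(0) if len(Y) else cc; 
        u=np.linalg.svd(Y[:,:2]-yc)[2][0] if len(Y)>5 else np.ones(2)
        t=(Y[:,:2]-yc)@u; yc2=yc+u*(t.max()+t.min())/2
        print('stand c',cc.round(4),'px',c[i].round(0),'ztop',pl[2].round(4),'slope deg',np.rad2deg(pl[:2]).round(1),'legs',leg.round(1),abs(np.exp(4j*a).mean()).round(2),
          '| rail ang',np.rad2deg(np.arctan2(u[1],u[0])).round(1)%180,'c',yc2.round(4),'len',np.ptp(t).round(3),'z',np.median(Y[:,2]).round(4))
        # plate: black pixels
        g=(im.max(2)<60)&(d<.12)&(z>-.005)&(z<.03)
        cnt=W[g][:,:2]
        if len(cnt)>30:
            ctr,r=cv2.minEnclosingCircle(cnt[np.hypot(*(cnt-cc).T)<.1].astype(np.float32)); print('   plate',np.round(ctr,4),round(r,4),'z',np.median(W[g][:,2]).round(4))
def figs(im,W):
    m=masks(im); z=W[...,2]
    ok=m['orange']&(z>.005)&(z<.2)&(W[...,0]>.3)
    n,l,st,c=cv2.connectedComponentsWithStats(ok.astype(np.uint8))
    for i in range(1,n):
        if st[i,4]<25: continue
        d=np.hypot(*np.moveaxis(W[...,:2]-W[l==i][:,:2].mean(0),-1,0))
        H=W[m['white']&(d<.06)&(z>.075)]
        h=H[H[:,2]>np.percentile(H[:,2],90)-.006] if len(H) else np.full((1,3),np.nan)
        hc=(h.min(0)+h.max(0))/2
        print('fig px',c[i].round(0),'ball',W[l==i].mean(0).round(4),'head top',hc.round(4),'size',np.ptp(h,axis=0).round(3),len(h))
if __name__=='__main__':
    import sys
    for n in sys.argv[1:] or ['top']:
        im,d,W=shot(n); print(n); stands(im,W); figs(im,W)
E
python3 - <<'E'
from meas import *
for n in ('top','side'):
    f=np.load(n+'0.npz'); im,W=f['im'],f['W']; print(n); stands(im,W); figs(im,W)
    m=masks(im); r=m['red']&(W[...,2]>.05)&(W[...,2]<.13)&(W[...,1]<.6)&(W[...,0]>.2)&(W[...,1]>.2)
    P=W[r]; print('red',len(P),P.mean(0),P.min(0),P.max(0))
    if n=='top':
        for px in [(346,241),(383,253),(436,229),(413,297),(448,268),(267,208),(350,207),(476,188),(280,85),(265,92)]: print(px,W[px[1],px[0]].round(3))
        P=W[180:208,135:160].reshape(-1,3); 
        g=P[(P[:,2]>.015)&(P[:,2]<.03)]; print('housing',cv2.minAreaRect(g[:,:2].astype(np.float32)),np.median(g[:,2]))
        cv2.imwrite('pics/crop0.png',cv2.resize(im[115:235,120:450],None,fx=2.4,fy=2.4,interpolation=cv2.INTER_CUBIC))
E
```

```text
top
stand c [0.6013 0.2491] px [211. 149.] ztop 0.0766 slope deg [-5.7 -0.4] legs 10.7 0.92 | rail ang 105.1 c [0.5872 0.2446] len 0.142 z 0.0162
   plate [0.5863 0.2241] 0.0536 z 0.0091
stand c [ 0.6132 -0.2395] px [404. 147.] ztop 0.0774 slope deg [ 6.3 -4.4] legs -37.5 0.95 | rail ang 55.0 c [ 0.6161 -0.2459] len 0.143 z 0.0154
   plate [ 0.6141 -0.2457] 0.0725 z 0.0085
stand c [0.5802 0.018 ] px [304. 158.] ztop 0.0768 slope deg [ 0.9 -5.6] legs 9.0 0.94 | rail ang 3.8000000000000114 c [0.5849 0.0112] len 0.142 z 0.0158
   plate [0.5767 0.0044] 0.0601 z 0.0086
fig px [241. 209.] ball [0.4456 0.1692 0.0465] head top [0.4482 0.1773 0.0937] size [0.024 0.027 0.008] 100
fig px [389. 210.] ball [ 0.4517 -0.2054  0.0451] head top [ 0.4537 -0.2152  0.0931] size [0.024 0.026 0.007] 96
fig px [306. 217.] ball [0.4288 0.005  0.0457] head top [0.4298 0.005  0.0937] size [0.027 0.027 0.008] 98
red 73 [0.4573087  0.41036484 0.10505138] [0.44646053 0.40056803 0.09859857] [0.46778185 0.4224057  0.11116587]
(346, 241) [ 0.373 -0.094  0.093]
(383, 253) [ 0.347 -0.183  0.096]
(436, 229) [ 0.408 -0
[... 576 characters left out ...]
04.] ztop 0.0768 slope deg [ 0.3 -6.6] legs 11.6 0.87 | rail ang 8.099999999999994 c [0.5685 0.0157] len 0.108 z 0.0174
stand c [0.6002 0.2518] px [220. 236.] ztop 0.0763 slope deg [-6.6 -2.5] legs 14.9 0.95 | rail ang 101.3 c [0.5886 0.245 ] len 0.139 z 0.0174
fig px [364. 197.] ball [ 0.4415 -0.2013  0.0411] head top [ 0.4529 -0.214   0.0951] size [0.027 0.023 0.008] 38
fig px [322. 231.] ball [0.4158 0.0171 0.0406] head top [0.4292 0.0062 0.0946] size [0.027 0.027 0.008] 49
fig px [273. 255.] ball [0.4321 0.1892 0.0483] head top [0.4468 0.1789 0.0946] size [0.028 0.024 0.007] 59
red 58 [0.45196864 0.41337442 0.10482999] [0.44514167 0.4030499  0.09699142] [0.46212816 0.42306312 0.11255159]
```

View pics/crop0.png

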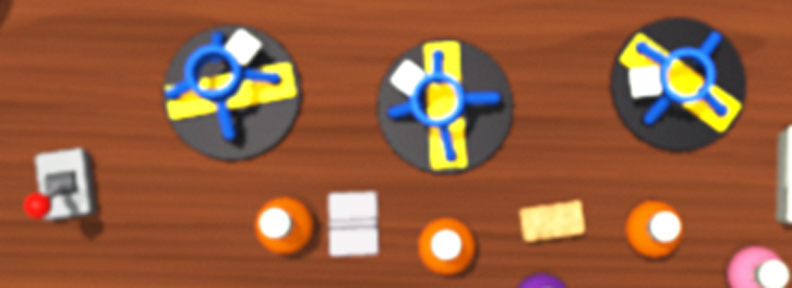

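The crop confirms three blue stands, each with two facing legs along its rail, and three orange figures. The sizes check out: rails about 0.142 m, ring tops about 0.077 m, figure heads about 0.094 m. I'll start with the stand on the right (C).

```bash
cat > st.py <<'E'
from h import *
s=monitor.read_state(); r=R.from_quat(s['tool_rot']).as_matrix()
print('t',round(s['t'],2),'pos',s['tool_pos'].round(4),'closing ang',np.rad2deg(np.arctan2(r[1,1],r[0,1])).round(1)%180,'z',r[:,2].round(3),'F',s['force'].round(1),'w',round(s['width'],3),'gf',round(s['gripper_force'],1),'q1,7',s['joint_pos'][[0,6]].round(2))
E
python3 -m pendant '[{"dx":0.023,"dy":0.0235,"az":0.036},{"dx":0.023,"dy":0.0235,"az":0.036},{"dx":0.023,"dy":0.0235,"az":0.036},{"dx":0.023,"dy":0.0235,"az":0.036},{"dx":0.023,"dy":0.0235,"az":0.036}]'
python3 -m pendant '[{"dx":0.023,"dy":0.0235,"az":0.036},{"dx":0.023,"dy":0.0235,"az":0.036},{"dx":0.023,"dy":0.0235,"az":0.036},{"dx":0.023,"dy":0.0235,"az":0.036},{"dx":0.023,"dy":0.0235,"az":0.036}]'
python3 -m pendant '[{"dx":0.023,"dy":0.0235,"az":0.036,"dz":-0.02},{"dx":0.023,"dy":0.0235,"az":0.036,"dz":-0.02},{"dx":0.023,"dy":0.0235,"az":0.036,"dz":-0.02},{"dx":0.023,"dy":0.0235,"az":0.036,"dz":-0.02},{"dx":0.023,"dy":0.0235,"az":0.036,"dz":-0.02}]'
python3 -m pendant '[{"ax":-0.04,"ay":-0.057},{"ax":-0.04,"ay":-0.057},{"dz":0},{"dz":0},{"dz":0}]'
python3 st.py
```

```text
t 0.1 pos [ 0.2665 -0.5923  0.238 ] closing ang 114.2 z [-0.001  0.001 -1.   ] F [-0.9 -1.  -0.2] w 0.998 gf 0.0 q1,7 [ 1.08 -0.07]schema error: expected keys jaw, dx, dy, dz, ax, ay, az
schema error: expected keys jaw, dx, dy, dz, ax, ay, az
schema error: expected keys jaw, dx, dy, dz, ax, ay, az
schema error: expected keys jaw, dx, dy, dz, ax, ay, az
```

```bash

python3 -m pendant '[{"jaw":100,"dx":0.023,"dy":0.0235,"dz":0,"ax":0,"ay":0,"az":0.036},{"jaw":100,"dx":0.023,"dy":0.0235,"dz":0,"ax":0,"ay":0,"az":0.036},{"jaw":100,"dx":0.023,"dy":0.0235,"dz":0,"ax":0,"ay":0,"az":0.036},{"jaw":100,"dx":0.023,"dy":0.0235,"dz":0,"ax":0,"ay":0,"az":0.036},{"jaw":100,"dx":0.023,"dy":0.0235,"dz":0,"ax":0,"ay":0,"az":0.036}]' 15
python3 -m pendant '[{"jaw":100,"dx":0.023,"dy":0.0235,"dz":0,"ax":0,"ay":0,"az":0.036},{"jaw":100,"dx":0.023,"dy":0.0235,"dz":0,"ax":0,"ay":0,"az":0.036},{"jaw":100,"dx":0.023,"dy":0.0235,"dz":0,"ax":0,"ay":0,"az":0.036},{"jaw":100,"dx":0.023,"dy":0.0235,"dz":0,"ax":0,"ay":0,"az":0.036},{"jaw":100,"dx":0.023,"dy":0.0235,"dz":0,"ax":0,"ay":0,"az":0.036}]'
python3 -m pendant '[{"jaw":100,"dx":0.023,"dy":0.0235,"dz":-0.02,"ax":0,"ay":0,"az":0.036},{"jaw":100,"dx":0.023,"dy":0.0235,"dz":-0.02,"ax":0,"ay":0,"az":0.036},{"jaw":100,"dx":0.023,"dy":0.0235,"dz":-0.02,"ax":0,"ay":0,"az":0.036},{"jaw":100,"dx":0.023,"dy":0.0235,"dz":-0.02,"ax":0,"ay":0,"az":0.036},{"jaw":100,"dx":0.023,"dy":0.0235,"dz":-0.02,"ax":0,"ay":0,"az":0.036}]'
python3 -m pendant '[{"jaw":100,"dx":0,"dy":0,"dz":0,"ax":-0.04,"ay":-0.057,"az":0},{"jaw":100,"dx":0,"dy":0,"dz":0,"ax":-0.04,"ay":-0.057,"az":0},{"jaw":100,"dx":0,"dy":0,"dz":0,"ax":0,"ay":0,"az":0},{"jaw":100,"dx":0,"dy":0,"dz":0,"ax":0,"ay":0,"az":0},{"jaw":100,"dx":0,"dy":0,"dz":0,"ax":0,"ay":0,"az":0}]'
python3 st.py
```

```text
t: 0.52
tool_pos: [0.3824, -0.4738, 0.2383]
tool_rot: [0.955, 0.298, -0.0, -0.0]
force: [1.1, -0.3, 0.5]
width: 0.999
gripper_force: 0.0
t: 0.93
tool_pos: [0.4974, -0.3563, 0.2384]
tool_rot: [0.924, 0.382, -0.0, -0.0]
force: [-0.3, -0.1, 0.0]
width: 1.003
gripper_force: 0.0
t: 1.35
tool_pos: [0.6123, -0.239, 0.1374]
tool_rot: [0.886, 0.464, -0.0, -0.0]
force: [-0.2, 0.1, 0.6]
width: 1.001
gripper_force: 0.0
t: 1.77
tool_pos: [0.6119, -0.2412, 0.1393]
tool_rot: [0.884, 0.461, 0.032, 0.062]
force: [0.6, -0.7, 0.5]
width: 1.003
gripper_force: 0.0
t 1.77 pos [ 0.6119 -0.2412  0.1393] closing ang 145.1 z [ 0.113 -0.08  -0.99 ] F [ 0.6 -0.7  0.5] w 1.003 gf 0.0 q1,7 [ 0.41 -0.49]
```

```bash

python3 -m pendant '[{"jaw":100,"dx":0,"dy":0,"dz":-0.02,"ax":0,"ay":0,"az":0},{"jaw":100,"dx":0,"dy":0,"dz":-0.02,"ax":0,"ay":0,"az":0},{"jaw":100,"dx":0.001,"dy":0.001,"dz":-0.02,"ax":0,"ay":0,"az":0},{"jaw":100,"dx":0,"dy":0,"dz":-0.015,"ax":0,"ay":0,"az":0},{"jaw":100,"dx":0,"dy":0,"dz":0,"ax":0,"ay":0,"az":0}]'
python3 -m pendant '[{"jaw":0,"dx":0,"dy":0,"dz":0,"ax":0,"ay":0,"az":0},{"jaw":0,"dx":0,"dy":0,"dz":0,"ax":0,"ay":0,"az":0},{"jaw":0,"dx":0,"dy":0,"dz":0,"ax":0,"ay":0,"az":0},{"jaw":0,"dx":0,"dy":0,"dz":0,"ax":0,"ay":0,"az":0},{"jaw":0,"dx":0,"dy":0,"dz":0,"ax":0,"ay":0,"az":0}]' 20
python3 st.py; python3 meas.py top side| cut -c1-330
```

```text
t: 2.18
tool_pos: [0.611, -0.2398, 0.0609]
tool_rot: [0.885, 0.461, 0.03, 0.06]
force: [-0.6, 0.5, -0.1]
width: 1.006
gripper_force: 0.0
t: 2.6
tool_pos: [0.6134, -0.2396, 0.0648]
tool_rot: [0.884, 0.462, 0.033, 0.062]
force: [2.2, -2.4, 2.9]
width: 0.644
gripper_force: 2.2
t 2.6 pos [ 0.6134 -0.2396  0.0648] closing ang 145.2 z [ 0.115 -0.08  -0.99 ] F [ 2.2 -2.4  2.9] w 0.644 gf 2.2 q1,7 [ 0.39 -0.53]
top
stand c [0.6014 0.249 ] px [211. 149.] ztop 0.0759 slope deg [-4.9  0.3] legs 10.7 0.93 | rail ang 105.1 c [0.5873 0.2444] len 0.142 z 0.0158
   plate [0.5866 0.2269] 0.0531 z 0.0082
stand c [0.5801 0.018 ] px [304. 158.] ztop 0.0764 slope deg [ 0.7 -5.7] legs 8.9 0.94 | rail ang 4.099999999999994 c [0.5852 0.0112] len 0.142 z 0.0157
   plate [0.5764 0.0033] 0.0586 z 0.0085
fig px [241. 209.] ball [0.4455 0.1688 0.0463] head top [0.4481 0.1769 0.0938] size [0.024 0.026 0.008] 100
fig px [389. 210.] ball [ 0.4527 -0.2046  0.0458] head top [ 0.4449 -0.2222  0.5884] size [0.022 0.008 0.024] 23
fig px [306. 217.] ball [0.429  0.0048 0.0455] head top [0.4298 0.005  0.0948] size [0.027 0.027 0.009] 93
side
stand c [0.5797 0.0207] px [287. 204.] ztop 0.0768 slope deg [-0.  -6.3] legs 13.4 0.91 | rail ang 8.400000000000006 c [0.5696 0.0158] len 0.113 z 0.0176
stand c [0.5989 0.2527] px [220. 236.] ztop 0.0766 slope deg [-6.9 -3.2] legs 14.6 0.97 | rail ang 101.2 c [0.5887 0.2443] len 0.139 z 0.0175
fig px [363. 196.] ball [ 0.4441 -0.1998  0.043 ] head top [ 0.4687 -0.1994  0.317 ] size [0.054 0.057 0.452] 38
fig px [322. 231.] ball [0.4151 0.0165 0.0397] head top [0.4294 0.0056 0.0943] size [0.026 0.026 0.008] 50
fig px [273. 255.] ball [0.4322 0.1889 0.0492] head top [0.4461 0.179  0.094 ] size [0.028 0.025 0.007] 61
```

```bash

python3 -m pendant '[{"jaw":0,"dx":0,"dy":0,"dz":0,"ax":0,"ay":0,"az":0},{"jaw":0,"dx":0,"dy":0,"dz":0,"ax":0,"ay":0,"az":0},{"jaw":0,"dx":0,"dy":0,"dz":0.01,"ax":0,"ay":0,"az":0},{"jaw":0,"dx":0,"dy":0,"dz":0.015,"ax":0,"ay":0,"az":0},{"jaw":0,"dx":0,"dy":0,"dz":0,"ax":0.04,"ay":0.057,"az":0}]'
python3 -m pendant '[{"jaw":0,"dx":0,"dy":0,"dz":0,"ax":0.04,"ay":0.057,"az":0},{"jaw":0,"dx":0,"dy":-0.002,"dz":0,"ax":0,"ay":0,"az":-0.125},{"jaw":0,"dx":0,"dy":-0.002,"dz":0,"ax":0,"ay":0,"az":-0.125},{"jaw":0,"dx":0.001,"dy":-0.001,"dz":0,"ax":0,"ay":0,"az":-0.125},{"jaw":0,"dx":0,"dy":0,"dz":0,"ax":0,"ay":0,"az":-0.125}]'
python3 -m pendant '[{"jaw":0,"dx":0,"dy":0,"dz":0,"ax":0,"ay":0,"az":-0.125},{"jaw":0,"dx":0,"dy":0,"dz":0,"ax":0,"ay":0,"az":-0.125},{"jaw":0,"dx":0,"dy":0,"dz":-0.01,"ax":0,"ay":0,"az":0},{"jaw":0,"dx":0,"dy":0,"dz":-0.01,"ax":0,"ay":0,"az":0},{"jaw":0,"dx":0,"dy":0,"dz":0,"ax":0,"ay":0,"az":0}]'
python3 st.py
python3 - <<'E'
from h import *
im,d,W=shot('side'); u,v=map(int,proj('side',[.61,-.24,.06])[0]); cv2.imwrite('pics/c1.png',cv2.resize(im[max(v-50,0):v+50,u-70:u+70],None,fx=5,fy=5,interpolation=cv2.INTER_CUBIC))
E
```

```text
t: 3.12
tool_pos: [0.6119, -0.2373, 0.0907]
tool_rot: [0.885, 0.464, 0.016, 0.031]
force: [0.9, 0.6, -2.4]
width: 0.639
gripper_force: 20.0
t: 3.53
tool_pos: [0.6133, -0.2444, 0.0886]
tool_rot: [0.974, 0.226, -0.0, -0.0]
force: [-0.4, -0.0, -2.6]
width: 0.637
gripper_force: 20.0
t: 3.95
tool_pos: [0.6111, -0.2447, 0.0669]
tool_rot: [0.994, 0.108, -0.003, -0.0]
force: [-1.0, -1.7, 1.8]
width: 0.635
gripper_force: 20.0
t 3.95 pos [ 0.6111 -0.2447  0.0669] closing ang 102.4 z [-0.005  0.    -1.   ] F [-1.  -1.7  1.8] w 0.635 gf 20.0 q1,7 [ 0.32 -1.06]
```

View pics/c1.png

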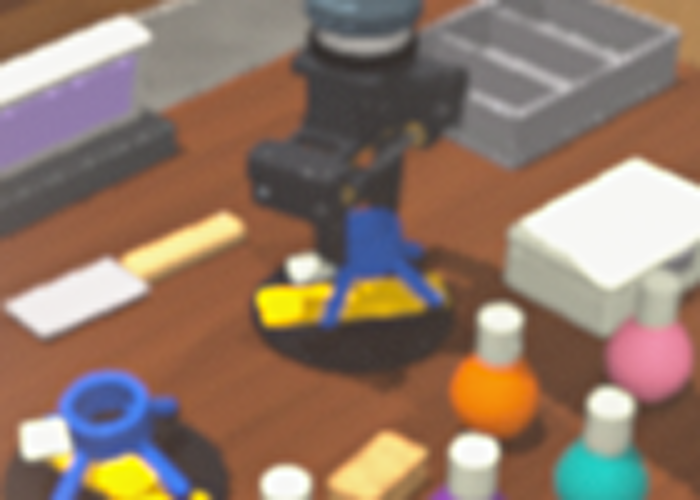

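The crop shows stand C held upright and turned, its legs now off the rail. I'll lower it and let go.

```bash

python3 -m pendant '[{"jaw":0,"dx":0,"dy":0,"dz":-0.004,"ax":0,"ay":0,"az":0},{"jaw":0,"dx":0,"dy":0,"dz":-0.004,"ax":0,"ay":0,"az":0},{"jaw":0,"dx":0,"dy":0,"dz":-0.002,"ax":0,"ay":0,"az":0},{"jaw":0,"dx":0,"dy":0,"dz":-0.001,"ax":0,"ay":0,"az":0},{"jaw":0,"dx":0,"dy":0,"dz":0,"ax":0,"ay":0,"az":0}]'
python3 st.py
```

```text
t: 4.42
tool_pos: [0.6127, -0.2452, 0.0581]
tool_rot: [0.994, 0.107, -0.001, 0.0]
force: [-5.7, -0.4, 9.8]
width: 0.635
gripper_force: 20.0
t 4.42 pos [ 0.6127 -0.2452  0.0581] closing ang 102.3 z [-0.002 -0.    -1.   ] F [-5.7 -0.4  9.8] w 0.635 gf 20.0 q1,7 [ 0.32 -1.06]
```

```bash

python3 -m pendant '[{"jaw":100,"dx":0,"dy":0,"dz":0,"ax":0,"ay":0,"az":0},{"jaw":100,"dx":0,"dy":0,"dz":0,"ax":0,"ay":0,"az":0},{"jaw":100,"dx":0,"dy":0,"dz":0,"ax":0,"ay":0,"az":0},{"jaw":100,"dx":0,"dy":0,"dz":0.03,"ax":0,"ay":0,"az":0},{"jaw":100,"dx":0,"dy":0,"dz":0.04,"ax":0,"ay":0,"az":0}]'
python3 -m pendant '[{"jaw":100,"dx":-0.0035,"dy":0.026,"dz":0.012,"ax":0,"ay":0,"az":0},{"jaw":100,"dx":-0.0035,"dy":0.026,"dz":0,"ax":0,"ay":0,"az":-0.045},{"jaw":100,"dx":-0.0035,"dy":0.026,"dz":0,"ax":0,"ay":0,"az":-0.05},{"jaw":100,"dx":-0.0035,"dy":0.026,"dz":0,"ax":0,"ay":0,"az":-0.05},{"jaw":100,"dx":-0.0035,"dy":0.026,"dz":0,"ax":0,"ay":0,"az":0}]'
python3 -m pendant '[{"jaw":100,"dx":-0.0035,"dy":0.027,"dz":0,"ax":0,"ay":0,"az":0},{"jaw":100,"dx":-0.0035,"dy":0.027,"dz":0,"ax":0,"ay":0,"az":0},{"jaw":100,"dx":-0.0035,"dy":0.027,"dz":0,"ax":-0.07,"ay":-0.005,"az":0},{"jaw":100,"dx":-0.0035,"dy":0.027,"dz":0,"ax":-0.07,"ay":-0.005,"az":0},{"jaw":100,"dx":-0.0025,"dy":0.0245,"dz":0,"ax":0,"ay":0,"az":0}]'
python3 st.py; python3 meas.py side| cut -c1-330
```

```text
t: 4.83
tool_pos: [0.6111, -0.2427, 0.1245]
tool_rot: [0.994, 0.107, -0.003, -0.002]
force: [1.1, -0.1, 0.3]
width: 0.984
gripper_force: 0.0
t: 5.25
tool_pos: [0.5962, -0.1126, 0.1397]
tool_rot: [0.999, 0.033, 0.0, -0.0]
force: [0.3, 0.2, -0.2]
width: 0.999
gripper_force: 0.0
t: 5.67
tool_pos: [0.5792, 0.0246, 0.1393]
tool_rot: [0.997, 0.038, 0.003, 0.07]
force: [-0.0, 1.2, -0.4]
width: 1.002
gripper_force: 0.0
t 5.67 pos [0.5792 0.0246 0.1393] closing ang 94.3 z [ 0.011 -0.14  -0.99 ] F [-0.   1.2 -0.4] w 1.002 gf 0.0 q1,7 [-0.26 -1.78]
side
stand c [ 0.6039 -0.2454] px [339. 171.] ztop 0.0676 slope deg [0.2 0.5] legs 7.3 0.97 | rail ang 54.6 c [ 0.6125 -0.2475] len 0.146 z 0.017
stand c [0.5791 0.0202] px [288. 204.] ztop 0.0761 slope deg [-0.3 -3.1] legs 13.4 0.95 | rail ang 7.599999999999994 c [0.5671 0.016 ] len 0.109 z 0.0178
stand c [0.5997 0.2535] px [220. 236.] ztop 0.0763 slope deg [-6.4 -2.1] legs 15.4 0.96 | rail ang 101.6 c [0.5886 0.2447] len 0.137 z 0.0176
fig px [364. 197.] ball [ 0.441  -0.2017  0.0394] head top [ 0.4536 -0.2166  0.094 ] size [0.024 0.025 0.007] 35
fig px [322. 231.] ball [0.4152 0.0172 0.0407] head top [0.4255 0.0125 0.0924] size [0.018 0.016 0.007] 22
fig px [273. 255.] ball [0.4325 0.1892 0.0477] head top [0.4477 0.1793 0.0946] size [0.027 0.026 0.006] 56
```

```bash

python3 -m pendant '[{"jaw":100,"dx":0,"dy":0,"dz":-0.02,"ax":0,"ay":0,"az":0},{"jaw":100,"dx":0,"dy":0,"dz":-0.02,"ax":0,"ay":0,"az":0},{"jaw":100,"dx":0,"dy":0,"dz":-0.02,"ax":0,"ay":0,"az":0},{"jaw":100,"dx":0,"dy":0,"dz":-0.015,"ax":0,"ay":0,"az":0},{"jaw":100,"dx":0,"dy":0,"dz":0,"ax":0,"ay":0,"az":0}]'
python3 -m pendant '[{"jaw":0,"dx":0,"dy":0,"dz":0,"ax":0,"ay":0,"az":0},{"jaw":0,"dx":0,"dy":0,"dz":0,"ax":0,"ay":0,"az":0},{"jaw":0,"dx":0,"dy":0,"dz":0,"ax":0,"ay":0,"az":0},{"jaw":0,"dx":0,"dy":0,"dz":0,"ax":0,"ay":0,"az":0},{"jaw":0,"dx":0,"dy":0,"dz":0,"ax":0,"ay":0,"az":0}]' 20
python3 st.py
```

```text
t: 6.13
tool_pos: [0.5775, 0.0181, 0.0617]
tool_rot: [0.997, 0.035, 0.0, 0.07]
force: [-0.3, -0.6, -0.3]
width: 0.994
gripper_force: 0.0
t: 6.55
tool_pos: [0.5803, 0.0181, 0.0656]
tool_rot: [0.997, 0.034, 0.003, 0.07]
force: [-0.3, -3.3, 3.8]
width: 0.645
gripper_force: 1.9
t 6.55 pos [0.5803 0.0181 0.0656] closing ang 93.9 z [ 0.011 -0.14  -0.99 ] F [-0.3 -3.3  3.8] w 0.645 gf 1.9 q1,7 [-0.25 -1.8 ]
```

```bash

python3 -m pendant '[{"jaw":0,"dx":0,"dy":0,"dz":0,"ax":0,"ay":0,"az":0},{"jaw":0,"dx":0,"dy":0,"dz":0,"ax":0,"ay":0,"az":0},{"jaw":0,"dx":0,"dy":0,"dz":0.01,"ax":0,"ay":0,"az":0},{"jaw":0,"dx":0,"dy":0,"dz":0.015,"ax":0,"ay":0,"az":0},{"jaw":0,"dx":0,"dy":0,"dz":0,"ax":0.07,"ay":0.005,"az":0}]'
python3 -m pendant '[{"jaw":0,"dx":0,"dy":0,"dz":0,"ax":0.07,"ay":0.005,"az":0},{"jaw":0,"dx":0.001,"dy":-0.002,"dz":0,"ax":0,"ay":0,"az":0.115},{"jaw":0,"dx":0.001,"dy":-0.002,"dz":0,"ax":0,"ay":0,"az":0.115},{"jaw":0,"dx":0.001,"dy":-0.002,"dz":0,"ax":0,"ay":0,"az":0.115},{"jaw":0,"dx":0.001,"dy":-0.001,"dz":0,"ax":0,"ay":0,"az":0.115}]'
python3 -m pendant '[{"jaw":0,"dx":0,"dy":0,"dz":0,"ax":0,"ay":0,"az":0.115},{"jaw":0,"dx":0,"dy":0,"dz":0,"ax":0,"ay":0,"az":0.115},{"jaw":0,"dx":0,"dy":0,"dz":-0.01,"ax":0,"ay":0,"az":0},{"jaw":0,"dx":0,"dy":0,"dz":-0.01,"ax":0,"ay":0,"az":0},{"jaw":0,"dx":0,"dy":0,"dz":0,"ax":0,"ay":0,"az":0}]'
python3 -m pendant '[{"jaw":0,"dx":0,"dy":0,"dz":-0.004,"ax":0,"ay":0,"az":0},{"jaw":0,"dx":0,"dy":0,"dz":-0.004,"ax":0,"ay":0,"az":0},{"jaw":0,"dx":0,"dy":0,"dz":-0.002,"ax":0,"ay":0,"az":0},{"jaw":0,"dx":0,"dy":0,"dz":-0.001,"ax":0,"ay":0,"az":0},{"jaw":0,"dx":0,"dy":0,"dz":0,"ax":0,"ay":0,"az":0}]'
python3 st.py
```

```text
t: 6.97
tool_pos: [0.5805, 0.0235, 0.0916]
tool_rot: [0.999, 0.038, 0.002, 0.034]
force: [0.7, 1.1, -3.7]
width: 0.632
gripper_force: 20.0
t: 7.38
tool_pos: [0.5833, 0.0107, 0.0899]
tool_rot: [0.965, 0.263, -0.0, 0.0]
force: [0.3, 0.2, -2.9]
width: 0.633
gripper_force: 20.0
t: 7.8
tool_pos: [0.5817, 0.011, 0.0673]
tool_rot: [0.93, 0.368, -0.002, -0.001]
force: [0.3, 0.7, -2.2]
width: 0.636
gripper_force: 20.0
t: 8.22
tool_pos: [0.5836, 0.0113, 0.0586]
tool_rot: [0.929, 0.37, -0.0, -0.0]
force: [-0.8, -0.4, -3.0]
width: 0.634
gripper_force: 20.0
t 8.22 pos [0.5836 0.0113 0.0586] closing ang 133.4 z [-0. -0. -1.] F [-0.8 -0.4 -3. ] w 0.634 gf 20.0 q1,7 [ 0.04 -1.07]
```

```bash

python3 -m pendant '[{"jaw":0,"dx":0,"dy":0,"dz":-0.001,"ax":0,"ay":0,"az":0},{"jaw":0,"dx":0,"dy":0,"dz":-0.001,"ax":0,"ay":0,"az":0},{"jaw":0,"dx":0,"dy":0,"dz":-0.0005,"ax":0,"ay":0,"az":0},{"jaw":0,"dx":0,"dy":0,"dz":0,"ax":0,"ay":0,"az":0},{"jaw":0,"dx":0,"dy":0,"dz":0,"ax":0,"ay":0,"az":0}]'
python3 -m pendant '[{"jaw":100,"dx":0,"dy":0,"dz":0,"ax":0,"ay":0,"az":0},{"jaw":100,"dx":0,"dy":0,"dz":0,"ax":0,"ay":0,"az":0},{"jaw":100,"dx":0,"dy":0,"dz":0,"ax":0,"ay":0,"az":0},{"jaw":100,"dx":0,"dy":0,"dz":0.03,"ax":0,"ay":0,"az":0},{"jaw":100,"dx":0,"dy":0,"dz":0.04,"ax":0,"ay":0,"az":0}]'
python3 -m pendant '[{"jaw":100,"dx":0.0015,"dy":0.024,"dz":0.012,"ax":0,"ay":0,"az":0.12},{"jaw":100,"dx":0.0015,"dy":0.024,"dz":0,"ax":0,"ay":0,"az":0.12},{"jaw":100,"dx":0.0015,"dy":0.024,"dz":0,"ax":0,"ay":0,"az":0.12},{"jaw":100,"dx":0.0015,"dy":0.024,"dz":0,"ax":0,"ay":0,"az":0.12},{"jaw":100,"dx":0.0015,"dy":0.024,"dz":0,"ax":0,"ay":0,"az":0.12}]'
python3 -m pendant '[{"jaw":100,"dx":0.0015,"dy":0.024,"dz":0,"ax":0,"ay":0,"az":0.12},{"jaw":100,"dx":0.0015,"dy":0.024,"dz":0,"ax":0,"ay":0,"az":0.12},{"jaw":100,"dx":0.0015,"dy":0.024,"dz":0,"ax":0,"ay":0,"az":0.12},{"jaw":100,"dx":0.0015,"dy":0.024,"dz":0,"ax":0,"ay":0,"az":0.115},{"jaw":100,"dx":0.0015,"dy":0.023,"dz":0,"ax":0,"ay":0,"az":0}]'
python3 -m pendant '[{"jaw":100,"dx":0,"dy":0,"dz":0,"ax":-0.018,"ay":0.068,"az":0},{"jaw":100,"dx":0,"dy":0,"dz":0,"ax":-0.018,"ay":0.068,"az":0},{"jaw":100,"dx":0,"dy":0,"dz":0,"ax":0,"ay":0,"az":0},{"jaw":100,"dx":0,"dy":0,"dz":0,"ax":0,"ay":0,"az":0},{"jaw":100,"dx":0,"dy":0,"dz":0,"ax":0,"ay":0,"az":0}]'
python3 st.py; python3 meas.py top | cut -c1-330
```

```text
t: 8.63
tool_pos: [0.5841, 0.0113, 0.0579]
tool_rot: [0.929, 0.37, 0.0, 0.0]
force: [-4.7, 0.2, 12.9]
width: 0.638
gripper_force: 20.0
t: 9.05
tool_pos: [0.581, 0.0111, 0.1239]
tool_rot: [0.929, 0.37, -0.003, -0.001]
force: [1.7, -0.0, 0.5]
width: 0.988
gripper_force: 0.0
t: 9.47
tool_pos: [0.5914, 0.1323, 0.1384]
tool_rot: [0.777, 0.63, 0.0, 0.0]
force: [0.2, 0.2, 0.0]
width: 0.999
gripper_force: 0.0
t: 9.88
tool_pos: [0.5987, 0.2513, 0.1379]
tool_rot: [0.606, 0.795, 0.0, -0.0]
force: [-0.6, 0.9, -0.8]
width: 1.0
gripper_force: 0.0
t: 10.3
tool_pos: [0.5985, 0.2499, 0.1378]
tool_rot: [0.607, 0.791, -0.055, -0.043]
force: [1.1, 0.2, -0.2]
width: 0.998
gripper_force: 0.0
t 10.3 pos [0.5985 0.2499 0.1378] closing ang 15.0 z [-0.135 -0.036 -0.99 ] F [ 1.1  0.2 -0.2] w 0.998 gf 0.0 q1,7 [-0.15 -0.43]
top
stand c [ 0.6048 -0.2473] px [405. 151.] ztop 0.0689 slope deg [0.9 0.1] legs 7.1 0.95 | rail ang 56.599999999999994 c [ 0.6146 -0.2453] len 0.143 z 0.0161
   plate [ 0.614  -0.2457] 0.0725 z 0.0086
stand c [0.5822 0.0097] px [305. 157.] ztop 0.0699 slope deg [-0.6 -0.5] legs -42.0 0.95 | rail ang 5.099999999999994 c [0.5852 0.0113] len 0.142 z 0.016
   plate [ 0.5751 -0.0008] 0.0595 z 0.0089
fig px [389. 210.] ball [ 0.4517 -0.2055  0.0448] head top [ 0.4537 -0.2153  0.0938] size [0.024 0.027 0.008] 98
fig px [311. 211.] ball [ 0.4445 -0.0077  0.0462] head top [ 0.4157 -0.0031  0.7249] size [0.001 0.001 0.001] 2
```

```bash

python3 -m pendant '[{"jaw":100,"dx":0,"dy":0,"dz":-0.02,"ax":0,"ay":0,"az":0},{"jaw":100,"dx":0,"dy":0,"dz":-0.02,"ax":0,"ay":0,"az":0},{"jaw":100,"dx":0,"dy":0,"dz":-0.02,"ax":0,"ay":0,"az":0},{"jaw":100,"dx":0,"dy":0,"dz":-0.013,"ax":0,"ay":0,"az":0},{"jaw":100,"dx":0,"dy":0,"dz":0,"ax":0,"ay":0,"az":0}]'
python3 -m pendant '[{"jaw":0,"dx":0,"dy":0,"dz":0,"ax":0,"ay":0,"az":0},{"jaw":0,"dx":0,"dy":0,"dz":0,"ax":0,"ay":0,"az":0},{"jaw":0,"dx":0,"dy":0,"dz":0,"ax":0,"ay":0,"az":0},{"jaw":0,"dx":0,"dy":0,"dz":0,"ax":0,"ay":0,"az":0},{"jaw":0,"dx":0,"dy":0,"dz":0,"ax":0,"ay":0,"az":0}]' 20
python3 st.py
```

```text
t: 10.77
tool_pos: [0.5966, 0.2489, 0.0626]
tool_rot: [0.607, 0.791, -0.058, -0.044]
force: [-1.4, 0.0, -0.2]
width: 1.002
gripper_force: 0.0
t: 11.18
tool_pos: [0.5992, 0.2505, 0.0661]
tool_rot: [0.607, 0.791, -0.055, -0.043]
force: [1.1, -0.0, -0.0]
width: 0.646
gripper_force: 1.1
t 11.18 pos [0.5992 0.2505 0.0661] closing ang 15.0 z [-0.134 -0.035 -0.99 ] F [ 1.1 -0.  -0. ] w 0.646 gf 1.1 q1,7 [-0.17 -0.45]
```

```bash

python3 -m pendant '[{"jaw":0,"dx":0,"dy":0,"dz":0,"ax":0,"ay":0,"az":0},{"jaw":0,"dx":0,"dy":0,"dz":0,"ax":0,"ay":0,"az":0},{"jaw":0,"dx":0,"dy":0,"dz":0.01,"ax":0,"ay":0,"az":0},{"jaw":0,"dx":0,"dy":0,"dz":0.015,"ax":0,"ay":0,"az":0},{"jaw":0,"dx":0,"dy":0,"dz":0,"ax":0.018,"ay":-0.068,"az":0}]'
python3 -m pendant '[{"jaw":0,"dx":0,"dy":0,"dz":0,"ax":0.018,"ay":-0.068,"az":0},{"jaw":0,"dx":-0.003,"dy":-0.0015,"dz":0,"ax":0,"ay":0,"az":-0.122},{"jaw":0,"dx":-0.003,"dy":-0.0015,"dz":0,"ax":0,"ay":0,"az":-0.122},{"jaw":0,"dx":-0.003,"dy":-0.0015,"dz":0,"ax":0,"ay":0,"az":-0.122},{"jaw":0,"dx":-0.002,"dy":-0.0015,"dz":0,"ax":0,"ay":0,"az":-0.122}]'
python3 -m pendant '[{"jaw":0,"dx":0,"dy":0,"dz":0,"ax":0,"ay":0,"az":-0.122},{"jaw":0,"dx":0,"dy":0,"dz":0,"ax":0,"ay":0,"az":-0.122},{"jaw":0,"dx":0,"dy":0,"dz":-0.01,"ax":0,"ay":0,"az":0},{"jaw":0,"dx":0,"dy":0,"dz":-0.01,"ax":0,"ay":0,"az":0},{"jaw":0,"dx":0,"dy":0,"dz":0,"ax":0,"ay":0,"az":0}]'
python3 -m pendant '[{"jaw":0,"dx":0,"dy":0,"dz":-0.004,"ax":0,"ay":0,"az":0},{"jaw":0,"dx":0,"dy":0,"dz":-0.004,"ax":0,"ay":0,"az":0},{"jaw":0,"dx":0,"dy":0,"dz":-0.003,"ax":0,"ay":0,"az":0},{"jaw":0,"dx":0,"dy":0,"dz":-0.001,"ax":0,"ay":0,"az":0},{"jaw":0,"dx":0,"dy":0,"dz":0,"ax":0,"ay":0,"az":0}]'
python3 st.py; python3 meas.py side | cut -c1-330
```

```text
t: 11.6
tool_pos: [0.6017, 0.2512, 0.093]
tool_rot: [0.609, 0.792, -0.026, -0.021]
force: [1.0, 0.0, -1.1]
width: 0.636
gripper_force: 20.0
t: 12.02
tool_pos: [0.5874, 0.2444, 0.0915]
tool_rot: [0.784, 0.621, 0.0, -0.0]
force: [-1.1, -0.0, -2.7]
width: 0.636
gripper_force: 20.0
t: 12.43
tool_pos: [0.586, 0.2435, 0.0679]
tool_rot: [0.851, 0.525, -0.002, -0.0]
force: [-0.2, -0.1, -2.0]
width: 0.639
gripper_force: 20.0
t: 12.85
tool_pos: [0.5879, 0.2444, 0.0585]
tool_rot: [0.852, 0.523, 0.0, -0.0]
force: [0.6, 0.3, 0.8]
width: 0.629
gripper_force: 20.0
t 12.85 pos [0.5879 0.2444 0.0585] closing ang 153.1 z [ 0.  0. -1.] F [0.6 0.3 0.8] w 0.629 gf 20.0 q1,7 [-0.28 -1.14]
side
stand c [ 0.6045 -0.2446] px [339. 171.] ztop 0.0674 slope deg [0.9 0.4] legs 8.5 0.98 | rail ang 54.4 c [ 0.6131 -0.2474] len 0.148 z 0.017
stand c [0.5821 0.0133] px [290. 204.] ztop 0.0683 slope deg [-0.5  0.5] legs -41.7 0.98 | rail ang 4.5 c [0.5846 0.0102] len 0.138 z 0.0174
fig px [364. 197.] ball [ 0.4414 -0.2018  0.0399] head top [ 0.4532 -0.2151  0.0939] size [0.024 0.027 0.009] 40
fig px [321. 230.] ball [0.4167 0.0184 0.0432] head top [0.4281 0.0066 0.0936] size [0.026 0.028 0.007] 50
fig px [273. 255.] ball [0.4323 0.189  0.0474] head top [0.4447 0.1783 0.0939] size [0.027 0.026 0.007] 64
```

```bash

python3 -m pendant '[{"jaw":0,"dx":0,"dy":0,"dz":-0.001,"ax":0,"ay":0,"az":0},{"jaw":0,"dx":0,"dy":0,"dz":-0.0005,"ax":0,"ay":0,"az":0},{"jaw":0,"dx":0,"dy":0,"dz":0,"ax":0,"ay":0,"az":0},{"jaw":100,"dx":0,"dy":0,"dz":0,"ax":0,"ay":0,"az":0},{"jaw":100,"dx":0,"dy":0,"dz":0,"ax":0,"ay":0,"az":0}]'
python3 -m pendant '[{"jaw":100,"dx":0,"dy":0,"dz":0,"ax":0,"ay":0,"az":0},{"jaw":100,"dx":0,"dy":0,"dz":0.03,"ax":0,"ay":0,"az":0},{"jaw":100,"dx":0,"dy":0,"dz":0.03,"ax":0,"ay":0,"az":0},{"jaw":100,"dx":0.001,"dy":-0.02,"dz":0.023,"ax":0,"ay":0,"az":0},{"jaw":100,"dx":0.001,"dy":-0.03,"dz":0,"ax":0,"ay":0,"az":0}]'
python3 -m pendant '[{"jaw":100,"dx":0.001,"dy":-0.04,"dz":0,"ax":0,"ay":0,"az":0.05},{"jaw":100,"dx":0.001,"dy":-0.04,"dz":0,"ax":0,"ay":0,"az":0.05},{"jaw":100,"dx":0.001,"dy":-0.04,"dz":0,"ax":0,"ay":0,"az":0.05},{"jaw":100,"dx":0.001,"dy":-0.04,"dz":0,"ax":0,"ay":0,"az":0.05},{"jaw":100,"dx":0.001,"dy":-0.04,"dz":0,"ax":0,"ay":0,"az":0.05}]'
python3 -m pendant '[{"jaw":100,"dx":0.0015,"dy":-0.04,"dz":0,"ax":0,"ay":0,"az":0.05},{"jaw":100,"dx":0.0015,"dy":-0.04,"dz":0,"ax":0,"ay":0,"az":0.05},{"jaw":100,"dx":0.0015,"dy":-0.04,"dz":0,"ax":0,"ay":0,"az":0.05},{"jaw":100,"dx":0.0015,"dy":-0.04,"dz":0,"ax":0,"ay":0,"az":0.05},{"jaw":100,"dx":0.0015,"dy":-0.04,"dz":0,"ax":0,"ay":0,"az":0.02}]'
python3 -m pendant '[{"jaw":100,"dx":0.0015,"dy":-0.04,"dz":0,"ax":0,"ay":0,"az":0},{"jaw":100,"dx":0,"dy":0,"dz":0,"ax":0,"ay":0,"az":0},{"jaw":100,"dx":0,"dy":0,"dz":-0.03,"ax":0,"ay":0,"az":0},{"jaw":100,"dx":0,"dy":0,"dz":0,"ax":0,"ay":0,"az":0},{"jaw":100,"dx":0,"dy":0,"dz":0,"ax":0,"ay":0,"az":0}]'
python3 st.py; python3 meas.py top | cut -c1-330
```

```text
t: 13.32
tool_pos: [0.5881, 0.2444, 0.057]
tool_rot: [0.852, 0.523, 0.0, 0.0]
force: [-0.0, -0.6, 0.6]
width: 0.765
gripper_force: 0.0
t: 13.73
tool_pos: [0.592, 0.1993, 0.1448]
tool_rot: [0.851, 0.525, 0.005, -0.0]
force: [1.1, -0.3, 0.3]
width: 1.003
gripper_force: 0.0
t: 14.15
tool_pos: [0.5945, -0.0077, 0.1397]
tool_rot: [0.78, 0.626, 0.0, 0.0]
force: [0.1, -0.9, -0.1]
width: 1.0
gripper_force: 0.0
t: 14.57
tool_pos: [0.6019, -0.2079, 0.1395]
tool_rot: [0.706, 0.708, 0.0, 0.0]
force: [1.4, 0.7, -0.6]
width: 1.007
gripper_force: 0.0
t: 14.98
tool_pos: [0.6023, -0.2447, 0.1083]
tool_rot: [0.707, 0.707, -0.001, -0.002]
force: [-0.2, -0.0, 1.0]
width: 0.999
gripper_force: 0.0
t 14.98 pos [ 0.6023 -0.2447  0.1083] closing ang 0.0 z [-0.004  0.002 -1.   ] F [-0.2 -0.   1. ] w 0.999 gf 0.0 q1,7 [0.56 0.09]
top
stand c [ 0.605  -0.2309] px [397. 148.] ztop 0.0691 slope deg [ 4.1 -0.8] legs -4.2 0.68 | rail ang 55.400000000000006 c [ 0.6149 -0.2415] len 0.136 z 0.0158
   plate [ 0.6113 -0.2538] 0.0775 z 0.0082
stand c [0.5876 0.2419] px [215. 153.] ztop 0.0689 slope deg [0.7 1. ] legs -31.2 0.95 | rail ang 101.7 c [0.592  0.2462] len 0.142 z 0.0161
   plate [0.5823 0.2397] 0.0582 z 0.009
stand c [0.5824 0.0096] px [305. 157.] ztop 0.0696 slope deg [-2.   0.1] legs -41.9 0.95 | rail ang 4.900000000000006 c [0.5849 0.0114] len 0.142 z 0.0162
   plate [0.5819 0.0018] 0.0562 z 0.0086
fig px [241. 209.] ball [0.4455 0.1687 0.046 ] head top [0.4481 0.177  0.095 ] size [0.024 0.027 0.009] 92
fig px [389. 210.] ball [ 0.4522 -0.2044  0.0448] head top [ 0.4537 -0.2149  0.096 ] size [0.024 0.027 0.012] 97
fig px [306. 217.] ball [0.4287 0.0047 0.0453] head top [0.4309 0.005  0.0942] size [0.024 0.027 0.008] 94
```

```bash

python3 -m pendant '[{"jaw":100,"dx":0,"dy":0,"dz":-0.02,"ax":0,"ay":0,"az":0},{"jaw":100,"dx":0,"dy":0,"dz":-0.02,"ax":0,"ay":0,"az":0},{"jaw":100,"dx":0,"dy":0,"dz":-0.01,"ax":0,"ay":0,"az":0},{"jaw":100,"dx":0,"dy":0,"dz":0,"ax":0,"ay":0,"az":0},{"jaw":0,"dx":0,"dy":0,"dz":0,"ax":0,"ay":0,"az":0}]'
python3 -m pendant '[{"jaw":0,"dx":0,"dy":0,"dz":0,"ax":0,"ay":0,"az":0},{"jaw":0,"dx":0,"dy":0,"dz":0,"ax":0,"ay":0,"az":0},{"jaw":0,"dx":0,"dy":0,"dz":0,"ax":0,"ay":0,"az":0},{"jaw":0,"dx":0,"dy":0,"dz":0,"ax":0,"ay":0,"az":0},{"jaw":0,"dx":0,"dy":0,"dz":0,"ax":0,"ay":0,"az":0}]' 15
python3 st.py
python3 -m pendant '[{"jaw":0,"dx":0,"dy":0,"dz":0,"ax":0,"ay":0,"az":0},{"jaw":0,"dx":0,"dy":0,"dz":0.004,"ax":0,"ay":0,"az":0},{"jaw":0,"dx":0.003,"dy":0,"dz":0.001,"ax":0,"ay":0,"az":0},{"jaw":0,"dx":0.003,"dy":0,"dz":0,"ax":0,"ay":0,"az":0},{"jaw":0,"dx":0.0025,"dy":0,"dz":0,"ax":0,"ay":0,"az":0}]'
python3 st.py
```

```text
t: 15.45
tool_pos: [0.6041, -0.2453, 0.0604]
tool_rot: [0.707, 0.707, 0.0, 0.0]
force: [-0.2, -0.0, 0.4]
width: 0.947
gripper_force: 0.0
t: 15.87
tool_pos: [0.6042, -0.246, 0.0605]
tool_rot: [0.707, 0.707, 0.0, 0.001]
force: [0.2, -0.0, 4.1]
width: 0.628
gripper_force: 15.0
t 15.87 pos [ 0.6042 -0.246   0.0605] closing ang 0.0 z [ 0.001 -0.    -1.   ] F [ 0.2 -0.   4.1] w 0.628 gf 15.0 q1,7 [0.55 0.07]
t: 16.28
tool_pos: [0.6124, -0.2456, 0.0645]
tool_rot: [0.707, 0.707, -0.0, -0.0]
force: [0.1, -0.6, -1.3]
width: 0.63
gripper_force: 15.0
t 16.28 pos [ 0.6124 -0.2456  0.0645] closing ang 0.0 z [-0.  0. -1.] F [ 0.1 -0.6 -1.3] w 0.63 gf 15.0 q1,7 [0.54 0.07]
```

```bash

python3 -m pendant '[{"jaw":0,"dx":0,"dy":0,"dz":-0.003,"ax":0,"ay":0,"az":0},{"jaw":0,"dx":0,"dy":0,"dz":-0.002,"ax":0,"ay":0,"az":0},{"jaw":0,"dx":0,"dy":0,"dz":-0.0005,"ax":0,"ay":0,"az":0},{"jaw":0,"dx":0,"dy":0,"dz":0,"ax":0,"ay":0,"az":0},{"jaw":100,"dx":0,"dy":0,"dz":0,"ax":0,"ay":0,"az":0}]'
python3 -m pendant '[{"jaw":100,"dx":0,"dy":0,"dz":0,"ax":0,"ay":0,"az":0},{"jaw":100,"dx":0,"dy":0,"dz":0,"ax":0,"ay":0,"az":0},{"jaw":100,"dx":0,"dy":0,"dz":0.03,"ax":0,"ay":0,"az":0},{"jaw":100,"dx":0,"dy":0,"dz":0.03,"ax":0,"ay":0,"az":0},{"jaw":100,"dx":0,"dy":0,"dz":0.02,"ax":0,"ay":0,"az":0}]'
python3 -m pendant '[{"jaw":100,"dx":-0.032,"dy":0.006,"dz":0,"ax":0,"ay":0,"az":0},{"jaw":100,"dx":-0.032,"dy":0.006,"dz":0,"ax":0,"ay":0,"az":0},{"jaw":100,"dx":-0.032,"dy":0.006,"dz":0,"ax":0,"ay":0,"az":0},{"jaw":100,"dx":-0.032,"dy":0.006,"dz":0,"ax":0,"ay":0,"az":0},{"jaw":100,"dx":-0.032,"dy":0.0065,"dz":0,"ax":0,"ay":0,"az":0}]'
python3 -m pendant '[{"jaw":100,"dx":0,"dy":0,"dz":0,"ax":0,"ay":0,"az":0},{"jaw":100,"dx":0,"dy":0,"dz":-0.025,"ax":0,"ay":0,"az":0},{"jaw":100,"dx":0,"dy":0,"dz":-0.025,"ax":0,"ay":0,"az":0},{"jaw":100,"dx":0,"dy":0,"dz":-0.024,"ax":0,"ay":0,"az":0},{"jaw":100,"dx":0,"dy":0,"dz":0,"ax":0,"ay":0,"az":0}]'
python3 st.py; python3 meas.py side top| cut -c1-330
```

```text
t: 16.7
tool_pos: [0.6127, -0.2458, 0.0598]
tool_rot: [0.707, 0.707, 0.0, 0.0]
force: [0.7, -0.3, -0.5]
width: 0.681
gripper_force: 0.0
t: 17.12
tool_pos: [0.6129, -0.2459, 0.1412]
tool_rot: [0.707, 0.707, 0.0, 0.001]
force: [0.7, -1.2, 0.0]
width: 0.998
gripper_force: 0.0
t: 17.53
tool_pos: [0.4505, -0.215, 0.1391]
tool_rot: [0.707, 0.707, -0.0, 0.0]
force: [0.4, -0.6, 0.6]
width: 0.997
gripper_force: 0.0
t: 17.95
tool_pos: [0.45, -0.2143, 0.0618]
tool_rot: [0.707, 0.707, -0.001, -0.003]
force: [-0.2, 0.9, 0.1]
width: 1.001
gripper_force: 0.0
t 17.95 pos [ 0.45   -0.2143  0.0618] closing ang 0.0 z [-0.005  0.002 -1.   ] F [-0.2  0.9  0.1] w 1.001 gf 0.0 q1,7 [0.63 0.05]
side
stand c [ 0.6097 -0.2447] px [336. 171.] ztop 0.0666 slope deg [2.  2.3] legs 6.1 0.97 | rail ang 56.2 c [ 0.6187 -0.2393] len 0.127 z 0.0173
stand c [0.5825 0.0131] px [290. 204.] ztop 0.0685 slope deg [0.4 1.3] legs -41.3 0.98 | rail ang 4.699999999999989 c [0.5836 0.0106] len 0.138 z 0.0177
stand c [0.5868 0.2459] px [221. 238.] ztop 0.0685 slope deg [-1.6 -1.8] legs -29.9 0.97 | rail ang 96.8 c [0.588  0.244
[... 543 characters left out ...]
z 0.0084
stand c [0.5881 0.2426] px [215. 153.] ztop 0.0696 slope deg [1.9 0.9] legs -31.2 0.95 | rail ang 101.9 c [0.5918 0.2464] len 0.142 z 0.0161
   plate [0.582  0.2396] 0.0582 z 0.0087
stand c [0.5824 0.0096] px [305. 157.] ztop 0.0695 slope deg [-1.7 -1. ] legs -42.0 0.95 | rail ang 5.0 c [0.585  0.0114] len 0.141 z 0.0163
   plate [0.5822 0.0019] 0.0564 z 0.0088
fig px [241. 209.] ball [0.4457 0.1689 0.0461] head top [0.4482 0.1772 0.0937] size [0.024 0.027 0.008] 101
fig px [384. 210.] ball [ 0.4536 -0.1942  0.0428] head top [ 0.437  -0.1893  0.1443] size [0.069 0.003 0.008] 28
fig px [306. 217.] ball [0.4288 0.005  0.0458] head top [0.4298 0.0039 0.094 ] size [0.027 0.024 0.008] 94
```

```bash

python3 -m pendant '[{"jaw":0,"dx":0,"dy":0,"dz":0,"ax":0,"ay":0,"az":0},{"jaw":0,"dx":0,"dy":0,"dz":0,"ax":0,"ay":0,"az":0},{"jaw":0,"dx":0,"dy":0,"dz":0,"ax":0,"ay":0,"az":0},{"jaw":0,"dx":0,"dy":0,"dz":0,"ax":0,"ay":0,"az":0},{"jaw":0,"dx":0,"dy":0,"dz":0,"ax":0,"ay":0,"az":0}]' 40
python3 -m pendant '[{"jaw":0,"dx":0,"dy":0,"dz":0,"ax":0,"ay":0,"az":0},{"jaw":0,"dx":0,"dy":0,"dz":0,"ax":0,"ay":0,"az":0},{"jaw":0,"dx":0,"dy":0,"dz":0.02,"ax":0,"ay":0,"az":0},{"jaw":0,"dx":0,"dy":0,"dz":0.03,"ax":0,"ay":0,"az":0},{"jaw":0,"dx":0,"dy":0,"dz":0.035,"ax":0,"ay":0,"az":0}]'
python3 st.py
python3 -m pendant '[{"jaw":0,"dx":0.02,"dy":-0.004,"dz":0,"ax":0,"ay":0,"az":0},{"jaw":0,"dx":0.03,"dy":-0.006,"dz":0,"ax":0,"ay":0,"az":0},{"jaw":0,"dx":0.03,"dy":-0.006,"dz":0,"ax":0,"ay":0,"az":0},{"jaw":0,"dx":0.03,"dy":-0.006,"dz":0,"ax":0,"ay":0,"az":0},{"jaw":0,"dx":0.03,"dy":-0.006,"dz":0,"ax":0,"ay":0,"az":0}]'
python3 -m pendant '[{"jaw":0,"dx":0.02,"dy":-0.0035,"dz":0,"ax":0,"ay":0,"az":0},{"jaw":0,"dx":0,"dy":0,"dz":0,"ax":0,"ay":0,"az":0},{"jaw":0,"dx":0,"dy":0,"dz":0,"ax":0,"ay":0,"az":0},{"jaw":0,"dx":0,"dy":0,"dz":0,"ax":0,"ay":0,"az":0},{"jaw":0,"dx":0,"dy":0,"dz":0,"ax":0,"ay":0,"az":0}]'
python3 st.py
python3 - <<'E'
from h import *
im,d,W=shot('side'); u,v=map(int,proj('side',[.61,-.24,.08])[0]); cv2.imwrite('pics/c2.png',cv2.resize(im[max(v-50,0):v+50,u-70:u+70],None,fx=5,fy=5,interpolation=cv2.INTER_CUBIC))
E
```

```text
t: 18.47
tool_pos: [0.4525, -0.2155, 0.0658]
tool_rot: [0.707, 0.707, 0.0, 0.001]
force: [-1.0, 0.5, 0.2]
width: 0.646
gripper_force: 0.0
t: 18.88
tool_pos: [0.4509, -0.2146, 0.15]
tool_rot: [0.707, 0.707, -0.001, -0.002]
force: [0.9, -0.7, 0.5]
width: 0.269
gripper_force: 0.0
t 18.88 pos [ 0.4509 -0.2146  0.15  ] closing ang 0.0 z [-0.003  0.002 -1.   ] F [ 0.9 -0.7  0.5] w 0.269 gf 0.0 q1,7 [0.69 0.13]
t: 19.3
tool_pos: [0.5933, -0.2436, 0.1503]
tool_rot: [0.707, 0.707, -0.0, 0.0]
force: [0.0, -0.6, -0.7]
width: 0.004
gripper_force: 0.0
t: 19.72
tool_pos: [0.6109, -0.2468, 0.1501]
tool_rot: [0.707, 0.707, -0.001, -0.0]
force: [-0.5, -0.6, 0.2]
width: 0.005
gripper_force: 0.0
t 19.72 pos [ 0.6109 -0.2468  0.1501] closing ang 0.0 z [-0.001 -0.    -1.   ] F [-0.5 -0.6  0.2] w 0.005 gf 0.0 q1,7 [0.57 0.1 ]
```

View pics/c2.png

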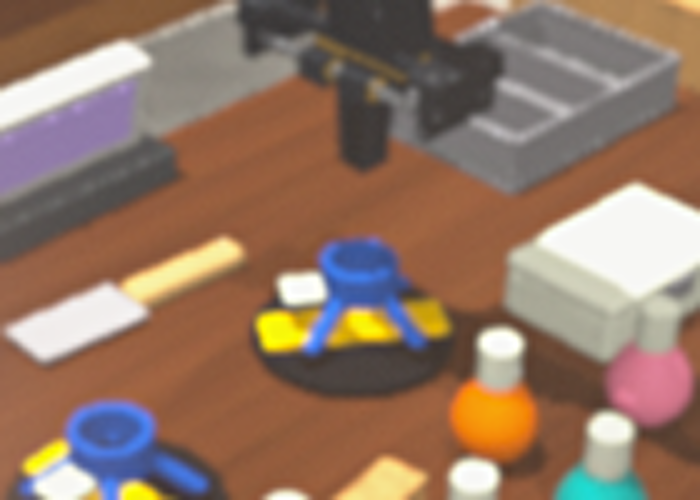

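I lifted before the fingers had closed. The crop shows the figure still standing in its place, (497,400) in the crop, and an empty gripper. I'll go back and give the fingers time to close.

```bash

python3 -m pendant '[{"jaw":65,"dx":-0.032,"dy":0.006,"dz":0,"ax":0,"ay":0,"az":0},{"jaw":65,"dx":-0.032,"dy":0.006,"dz":0,"ax":0,"ay":0,"az":0},{"jaw":65,"dx":-0.032,"dy":0.006,"dz":0,"ax":0,"ay":0,"az":0},{"jaw":65,"dx":-0.032,"dy":0.006,"dz":0,"ax":0,"ay":0,"az":0},{"jaw":65,"dx":-0.03,"dy":0.0065,"dz":0,"ax":0,"ay":0,"az":0}]'
python3 -m pendant '[{"jaw":65,"dx":0,"dy":0,"dz":0,"ax":0,"ay":0,"az":0},{"jaw":65,"dx":0,"dy":0,"dz":0,"ax":0,"ay":0,"az":0},{"jaw":65,"dx":0,"dy":0,"dz":0,"ax":0,"ay":0,"az":0},{"jaw":65,"dx":0,"dy":0,"dz":0,"ax":0,"ay":0,"az":0},{"jaw":65,"dx":0,"dy":0,"dz":0,"ax":0,"ay":0,"az":0}]'
python3 st.py; python3 meas.py side | grep fig
```

```text
t: 20.18
tool_pos: [0.4514, -0.2162, 0.1503]
tool_rot: [0.707, 0.707, -0.0, -0.0]
force: [-0.4, 0.5, -0.3]
width: 0.356
gripper_force: 0.0
t: 20.6
tool_pos: [0.4553, -0.2163, 0.1504]
tool_rot: [0.707, 0.707, 0.0, 0.0]
force: [-0.2, -0.7, -0.4]
width: 0.65
gripper_force: 0.0
t 20.6 pos [ 0.4553 -0.2163  0.1504] closing ang 0.0 z [ 0.001 -0.    -1.   ] F [-0.2 -0.7 -0.4] w 0.65 gf 0.0 q1,7 [0.69 0.12]
fig px [364. 197.] ball [ 0.4414 -0.2018  0.0406] head top [ 0.4349 -0.1813  0.5614] size [0.043 0.021 0.036] 10
fig px [322. 231.] ball [0.4149 0.0165 0.0393] head top [0.4294 0.0065 0.094 ] size [0.026 0.028 0.008] 54
fig px [274. 254.] ball [0.4314 0.1877 0.0513] head top [0.4473 0.1787 0.0938] size [0.029 0.026 0.007] 61
```

Its ball is unmoved at (0.4414, -0.2018), so I'll descend, close fully and lift.

```bash

python3 -m pendant '[{"jaw":65,"dx":-0.001,"dy":0.001,"dz":-0.03,"ax":0,"ay":0,"az":0},{"jaw":65,"dx":0,"dy":0,"dz":-0.03,"ax":0,"ay":0,"az":0},{"jaw":65,"dx":0,"dy":0,"dz":-0.025,"ax":0,"ay":0,"az":0},{"jaw":65,"dx":0,"dy":0,"dz":0,"ax":0,"ay":0,"az":0},{"jaw":0,"dx":0,"dy":0,"dz":0,"ax":0,"ay":0,"az":0}]'
python3 -m pendant '[{"jaw":0,"dx":0,"dy":0,"dz":0,"ax":0,"ay":0,"az":0},{"jaw":0,"dx":0,"dy":0,"dz":0,"ax":0,"ay":0,"az":0},{"jaw":0,"dx":0,"dy":0,"dz":0,"ax":0,"ay":0,"az":0},{"jaw":0,"dx":0,"dy":0,"dz":0,"ax":0,"ay":0,"az":0},{"jaw":0,"dx":0,"dy":0,"dz":0,"ax":0,"ay":0,"az":0}]' 40
python3 -m pendant '[{"jaw":0,"dx":0,"dy":0,"dz":0,"ax":0,"ay":0,"az":0},{"jaw":0,"dx":0,"dy":0,"dz":0,"ax":0,"ay":0,"az":0},{"jaw":0,"dx":0,"dy":0,"dz":0.02,"ax":0,"ay":0,"az":0},{"jaw":0,"dx":0,"dy":0,"dz":0.03,"ax":0,"ay":0,"az":0},{"jaw":0,"dx":0,"dy":0,"dz":0.035,"ax":0,"ay":0,"az":0}]'
python3 st.py
```

```text
t: 21.07
tool_pos: [0.4529, -0.2147, 0.0645]
tool_rot: [0.707, 0.707, -0.0, -0.001]
force: [0.3, 0.2, 0.3]
width: 0.598
gripper_force: 0.0
t: 21.48
tool_pos: [0.4539, -0.2157, 0.0663]
tool_rot: [0.707, 0.707, 0.0, 0.001]
force: [-0.8, 0.0, 7.8]
width: 0.305
gripper_force: 40.0
t: 21.9
tool_pos: [0.4517, -0.2146, 0.1501]
tool_rot: [0.707, 0.707, -0.001, -0.002]
force: [0.0, -0.7, -1.3]
width: 0.303
gripper_force: 40.0
t 21.9 pos [ 0.4517 -0.2146  0.1501] closing ang 0.0 z [-0.003  0.002 -1.   ] F [ 0.  -0.7 -1.3] w 0.303 gf 40.0 q1,7 [0.7  0.12]
```

```bash

python3 -m pendant '[{"jaw":0,"dx":0.02,"dy":-0.004,"dz":0,"ax":0,"ay":0,"az":0},{"jaw":0,"dx":0.03,"dy":-0.006,"dz":0,"ax":0,"ay":0,"az":0},{"jaw":0,"dx":0.03,"dy":-0.006,"dz":0,"ax":0,"ay":0,"az":0},{"jaw":0,"dx":0.03,"dy":-0.006,"dz":0,"ax":0,"ay":0,"az":0},{"jaw":0,"dx":0.03,"dy":-0.006,"dz":0,"ax":0,"ay":0,"az":0}]'
python3 -m pendant '[{"jaw":0,"dx":0.019,"dy":-0.003,"dz":0,"ax":0,"ay":0,"az":0},{"jaw":0,"dx":0,"dy":0,"dz":0,"ax":0,"ay":0,"az":0},{"jaw":0,"dx":0,"dy":0,"dz":-0.005,"ax":0,"ay":0,"az":0},{"jaw":0,"dx":0,"dy":0,"dz":-0.008,"ax":0,"ay":0,"az":0},{"jaw":0,"dx":0,"dy":0,"dz":0,"ax":0,"ay":0,"az":0}]'
python3 st.py; python3 meas.py side | grep -v plate | cut -c1-150
```

```text
t: 22.32
tool_pos: [0.5942, -0.2436, 0.1504]
tool_rot: [0.707, 0.707, -0.0, -0.0]
force: [-0.1, 0.5, -1.5]
width: 0.304
gripper_force: 40.0
t: 22.73
tool_pos: [0.6097, -0.2461, 0.135]
tool_rot: [0.707, 0.707, -0.001, -0.002]
force: [-0.9, 0.0, -2.0]
width: 0.308
gripper_force: 40.0
t 22.73 pos [ 0.6097 -0.2461  0.135 ] closing ang 0.0 z [-0.004  0.001 -1.   ] F [-0.9  0.  -2. ] w 0.308 gf 40.0 q1,7 [0.57 0.09]
side
stand c [ 0.6032 -0.2357] px [337. 173.] ztop 0.068 slope deg [ 7.1 -2. ] legs 11.4 0.71 | rail ang 52.0 c [ 0.6128 -0.243 ] len 0.142 z 0.0179
stand c [0.5812 0.0129] px [290. 204.] ztop 0.0684 slope deg [1.2 3. ] legs -41.6 0.97 | rail ang 4.699999999999989 c [0.5836 0.0102] len 0.138 z 0.01
stand c [0.5875 0.2462] px [221. 238.] ztop 0.0687 slope deg [-2.3 -1.3] legs -29.2 0.97 | rail ang 97.2 c [0.5883 0.2447] len 0.138 z 0.0172
fig px [337. 158.] ball [ 0.5964 -0.2307  0.1101] head top [ 0.549  -0.2209  0.5584] size [0.022 0.007 0.017] 5
fig px [322. 231.] ball [0.4151 0.0166 0.0403] head top [0.431  0.0066 0.0944] size [0.026 0.025 0.008] 49
fig px [274. 254.] ball [0.4308 0.1872 0.0508] head top [0.4466 0.179  0.0945] size [0.028 0.025 0.007] 59
```

```bash

python3 -m pendant '[{"jaw":0,"dx":0.0,"dy":0,"dz":-0.004,"ax":0,"ay":0,"az":0},{"jaw":0,"dx":0,"dy":0,"dz":-0.003,"ax":0,"ay":0,"az":0},{"jaw":0,"dx":0,"dy":0,"dz":0,"ax":0,"ay":0,"az":0},{"jaw":0,"dx":0,"dy":0,"dz":0,"ax":0,"ay":0,"az":0},{"jaw":0,"dx":0,"dy":0,"dz":0,"ax":0,"ay":0,"az":0}]'
python3 st.py
```

```text
t: 23.2
tool_pos: [0.6123, -0.2464, 0.1304]
tool_rot: [0.707, 0.707, 0.0, 0.0]
force: [-0.3, -0.4, -0.9]
width: 0.304
gripper_force: 40.0
t 23.2 pos [ 0.6123 -0.2464  0.1304] closing ang 0.0 z [ 0. -0. -1.] F [-0.3 -0.4 -0.9] w 0.304 gf 40.0 q1,7 [0.57 0.09]
```

```bash

python3 -m pendant '[{"jaw":0,"dx":0.0,"dy":0,"dz":-0.001,"ax":0,"ay":0,"az":0},{"jaw":0,"dx":0,"dy":0,"dz":-0.001,"ax":0,"ay":0,"az":0},{"jaw":0,"dx":0,"dy":0,"dz":-0.0005,"ax":0,"ay":0,"az":0},{"jaw":0,"dx":0,"dy":0,"dz":0,"ax":0,"ay":0,"az":0},{"jaw":0,"dx":0,"dy":0,"dz":0,"ax":0,"ay":0,"az":0}]'
python3 -m pendant '[{"jaw":65,"dx":0.0,"dy":0,"dz":0,"ax":0,"ay":0,"az":0},{"jaw":65,"dx":0,"dy":0,"dz":0,"ax":0,"ay":0,"az":0},{"jaw":65,"dx":0,"dy":0,"dz":0,"ax":0,"ay":0,"az":0},{"jaw":65,"dx":0,"dy":0,"dz":0,"ax":0,"ay":0,"az":0},{"jaw":65,"dx":0,"dy":0,"dz":0,"ax":0,"ay":0,"az":0}]'
python3 -m pendant '[{"jaw":65,"dx":0.0,"dy":0,"dz":0.02,"ax":0,"ay":0,"az":0},{"jaw":65,"dx":0,"dy":0,"dz":0.03,"ax":0,"ay":0,"az":0},{"jaw":65,"dx":0,"dy":0,"dz":0.03,"ax":0,"ay":0,"az":0},{"jaw":65,"dx":-0.03,"dy":0.025,"dz":0,"ax":0,"ay":0,"az":0},{"jaw":65,"dx":-0.03,"dy":0.025,"dz":0,"ax":0,"ay":0,"az":0}]'
python3 -m pendant '[{"jaw":65,"dx":-0.03,"dy":0.025,"dz":0,"ax":0,"ay":0,"az":0},{"jaw":65,"dx":-0.03,"dy":0.025,"dz":0,"ax":0,"ay":0,"az":0},{"jaw":65,"dx":-0.03,"dy":0.03,"dz":0,"ax":0,"ay":0,"az":0},{"jaw":65,"dx":-0.02,"dy":0.035,"dz":0,"ax":0,"ay":0,"az":0},{"jaw":65,"dx":-0.013,"dy":0.035,"dz":0,"ax":0,"ay":0,"az":0}]'
python3 st.py
python3 - <<'E'
from h import *
from meas import *
for n in('side','top'):
    im,d,W=shot(n); stands(im,W); figs(im,W)
    if n=='side': u,v=map(int,proj('side',[.61,-.24,.08])[0]); cv2.imwrite('pics/c3.png',cv2.resize(im[max(v-50,0):v+50,u-70:u+70],None,fx=5,fy=5,interpolation=cv2.INTER_CUBIC))
E
```

```text
t: 23.62
tool_pos: [0.613, -0.2471, 0.1291]
tool_rot: [0.707, 0.707, 0.0, 0.001]
force: [-2.0, -1.5, 6.9]
width: 0.307
gripper_force: 40.0
t: 24.03
tool_pos: [0.612, -0.246, 0.1274]
tool_rot: [0.707, 0.707, -0.0, -0.0]
force: [0.1, -0.7, -0.1]
width: 0.644
gripper_force: 0.0
t: 24.45
tool_pos: [0.5538, -0.1969, 0.2096]
tool_rot: [0.708, 0.706, 0.001, 0.002]
force: [0.2, 1.2, -0.5]
width: 0.648
gripper_force: 0.0
t: 24.87
tool_pos: [0.4269, -0.0463, 0.2075]
tool_rot: [0.708, 0.707, -0.001, -0.0]
force: [0.3, -0.0, -0.1]
width: 0.647
gripper_force: 0.0
t 24.87 pos [ 0.4269 -0.0463  0.2075] closing ang 179.9 z [-0.001 -0.001 -1.   ] F [ 0.3 -0.  -0.1] w 0.647 gf 0.0 q1,7 [ 0.48 -0.16]
stand c [0.5824 0.013 ] px [290. 204.] ztop 0.0687 slope deg [0.1 2.2] legs -42.1 0.97 | rail ang 4.400000000000006 c [0.5837 0.01  ] len 0.139 z 0.0175
stand c [0.5875 0.2463] px [221. 238.] ztop 0.0684 slope deg [-1.  -2.1] legs -29.2 0.97 | rail ang 97.3 c [0.5889 0.2388] len 0.149 z 0.0175
fig px [333. 161.] ball [ 0.6044 -0.2219  0.0973] head top [nan nan nan] size [nan nan nan] 1
fig px [322. 232.] b
[... 408 characters left out ...]
[304. 156.] ztop 0.0695 slope deg [-1.7  0.5] legs -41.7 0.95 | rail ang 3.3000000000000114 c [0.586  0.0127] len 0.14 z 0.0163
   plate [0.5818 0.002 ] 0.056 z 0.0082
stand c [ 0.6002 -0.2313] px [398. 157.] ztop 0.0619 slope deg [-1.2  5.1] legs 23.3 0.28 | rail ang 57.599999999999994 c [ 0.6128 -0.2445] len 0.142 z 0.0156
   plate [ 0.6141 -0.245 ] 0.0726 z 0.0086
fig px [409. 146.] ball [ 0.6044 -0.2384  0.1112] head top [ 0.6139 -0.2483  0.1561] size [0.024 0.027 0.007] 108
fig px [241. 209.] ball [0.4457 0.1689 0.0462] head top [0.4482 0.1771 0.0953] size [0.024 0.027 0.009] 96
fig px [297. 218.] ball [0.4258 0.0256 0.0439] head top [ 0.3873 -0.0088  0.6043] size [0.023 0.013 0.005] 64
```

View pics/c3.png

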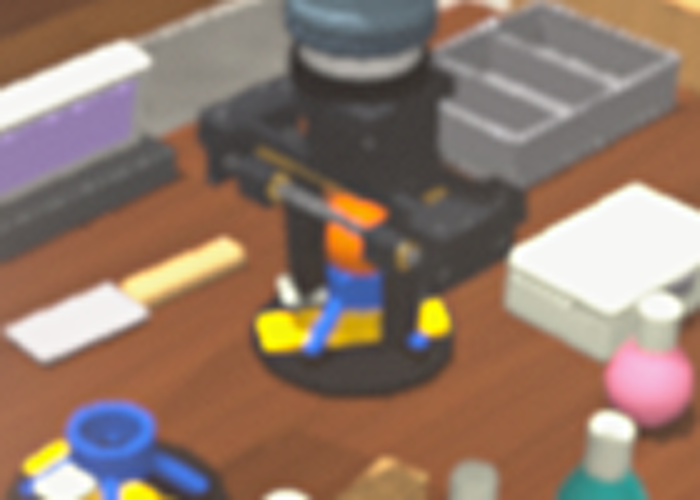

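Figure C's head top is at (0.614, -0.248, 0.156), which is upright in its ring. In the crop the passing gripper blocks the view and only the orange ball in the blue ring shows. Next is the middle figure.

```bash

python3 -m pendant '[{"jaw":65,"dx":0.0,"dy":0.025,"dz":0,"ax":0,"ay":0,"az":0},{"jaw":65,"dx":0,"dy":0.026,"dz":0,"ax":0,"ay":0,"az":0},{"jaw":65,"dx":0,"dy":0,"dz":-0.03,"ax":0,"ay":0,"az":0},{"jaw":65,"dx":0,"dy":0,"dz":-0.02,"ax":0,"ay":0,"az":0},{"jaw":65,"dx":0,"dy":0,"dz":0,"ax":0,"ay":0,"az":0}]'
python3 -m pendant '[{"jaw":65,"dx":0.0,"dy":0,"dz":0,"ax":0,"ay":0,"az":0},{"jaw":65,"dx":0,"dy":0,"dz":-0.03,"ax":0,"ay":0,"az":0},{"jaw":65,"dx":0,"dy":0,"dz":-0.03,"ax":0,"ay":0,"az":0},{"jaw":65,"dx":0,"dy":0,"dz":-0.031,"ax":0,"ay":0,"az":0},{"jaw":65,"dx":0,"dy":0,"dz":0,"ax":0,"ay":0,"az":0}]'
python3 st.py
python3 -m pendant '[{"jaw":0,"dx":0,"dy":0,"dz":0,"ax":0,"ay":0,"az":0},{"jaw":0,"dx":0,"dy":0,"dz":0,"ax":0,"ay":0,"az":0},{"jaw":0,"dx":0,"dy":0,"dz":0,"ax":0,"ay":0,"az":0},{"jaw":0,"dx":0,"dy":0,"dz":0,"ax":0,"ay":0,"az":0},{"jaw":0,"dx":0,"dy":0,"dz":0,"ax":0,"ay":0,"az":0}]' 40
python3 -m pendant '[{"jaw":0,"dx":0,"dy":0,"dz":0,"ax":0,"ay":0,"az":0},{"jaw":0,"dx":0,"dy":0,"dz":0,"ax":0,"ay":0,"az":0},{"jaw":0,"dx":0,"dy":0,"dz":0,"ax":0,"ay":0,"az":0},{"jaw":0,"dx":0,"dy":0,"dz":0,"ax":0,"ay":0,"az":0},{"jaw":0,"dx":0,"dy":0,"dz":0,"ax":0,"ay":0,"az":0}]'
python3 st.py
```

```text
t: 25.38
tool_pos: [0.4277, 0.0041, 0.155]
tool_rot: [0.707, 0.707, -0.002, -0.002]
force: [-0.0, -0.3, 0.2]
width: 0.65
gripper_force: 0.0
t: 25.8
tool_pos: [0.4279, 0.0036, 0.0641]
tool_rot: [0.707, 0.707, -0.002, -0.002]
force: [-1.4, 0.2, 0.9]
width: 0.65
gripper_force: 0.0
t 25.8 pos [0.4279 0.0036 0.0641] closing ang 0.0 z [-0.005 -0.    -1.   ] F [-1.4  0.2  0.9] w 0.65 gf 0.0 q1,7 [ 0.24 -0.51]
t: 26.22
tool_pos: [0.4306, 0.004, 0.068]
tool_rot: [0.707, 0.707, 0.001, 0.001]
force: [-1.6, -1.2, 8.6]
width: 0.306
gripper_force: 39.9
t: 26.63
tool_pos: [0.4306, 0.0042, 0.068]
tool_rot: [0.707, 0.707, 0.001, 0.001]
force: [-2.4, -0.5, 10.4]
width: 0.307
gripper_force: 39.9
t 26.63 pos [0.4306 0.0042 0.068 ] closing ang 0.0 z [ 0.002 -0.001 -1.   ] F [-2.4 -0.5 10.4] w 0.307 gf 39.9 q1,7 [ 0.24 -0.51]
```

```bash

python3 -m pendant '[{"jaw":0,"dx":0,"dy":0,"dz":0.025,"ax":0,"ay":0,"az":0},{"jaw":0,"dx":0,"dy":0,"dz":0.03,"ax":0,"ay":0,"az":0},{"jaw":0,"dx":0,"dy":0,"dz":0.03,"ax":0,"ay":0,"az":0},{"jaw":0,"dx":0.01,"dy":0,"dz":0,"ax":0,"ay":0,"az":0},{"jaw":0,"dx":0.02,"dy":0.001,"dz":0,"ax":0,"ay":0,"az":0}]'
python3 -m pendant '[{"jaw":0,"dx":0.03,"dy":0.001,"dz":0,"ax":0,"ay":0,"az":0},{"jaw":0,"dx":0.03,"dy":0.001,"dz":0,"ax":0,"ay":0,"az":0},{"jaw":0,"dx":0.03,"dy":0.002,"dz":0,"ax":0,"ay":0,"az":0},{"jaw":0,"dx":0.02,"dy":0.002,"dz":0,"ax":0,"ay":0,"az":0},{"jaw":0,"dx":0.014,"dy":0,"dz":0,"ax":0,"ay":0,"az":0}]'
python3 -m pendant '[{"jaw":0,"dx":0,"dy":0,"dz":0,"ax":0,"ay":0,"az":0},{"jaw":0,"dx":0,"dy":0,"dz":-0.006,"ax":0,"ay":0,"az":0},{"jaw":0,"dx":0,"dy":0,"dz":-0.006,"ax":0,"ay":0,"az":0},{"jaw":0,"dx":0,"dy":0,"dz":-0.004,"ax":0,"ay":0,"az":0},{"jaw":0,"dx":0,"dy":0,"dz":0,"ax":0,"ay":0,"az":0}]'
python3 st.py; python3 meas.py side | grep -v plate | cut -c1-150
```

```text
t: 27.05
tool_pos: [0.4596, 0.0044, 0.1533]
tool_rot: [0.707, 0.707, 0.0, 0.001]
force: [-0.4, -0.0, -1.8]
width: 0.314
gripper_force: 39.9
t: 27.47
tool_pos: [0.5859, 0.0116, 0.1512]
tool_rot: [0.707, 0.707, 0.001, 0.0]
force: [-0.9, 0.0, -2.1]
width: 0.305
gripper_force: 39.8
t: 27.88
tool_pos: [0.582, 0.0109, 0.1343]
tool_rot: [0.707, 0.707, -0.001, -0.001]
force: [0.3, -0.7, -1.9]
width: 0.309
gripper_force: 39.8
t 27.88 pos [0.582  0.0109 0.1343] closing ang 0.0 z [-0.003 -0.001 -1.   ] F [ 0.3 -0.7 -1.9] w 0.309 gf 39.8 q1,7 [ 0.25 -0.39]
side
stand c [ 0.6029 -0.2371] px [337. 173.] ztop 0.0667 slope deg [ 5.1 -3.8] legs 8.6 0.69 | rail ang 54.6 c [ 0.6137 -0.2452] len 0.142 z 0.0173
stand c [0.5749 0.0196] px [290. 207.] ztop 0.0689 slope deg [11.3 -9.1] legs -33.1 0.85 | rail ang 5.699999999999989 c [0.5821 0.0123] len 0.138 z 0.
stand c [0.5871 0.2462] px [221. 238.] ztop 0.0685 slope deg [-2.5 -2.2] legs -29.7 0.98 | rail ang 97.2 c [0.5891 0.2386] len 0.15 z 0.0172
fig px [337. 159.] ball [ 0.6    -0.2343  0.1022] head top [ 0.6122 -0.2475  0.157 ] size [0.025 0.023 0.007] 29
fig px [287. 192.] ball [0.5651 0.0238 0.1097] head top [0.5997 0.0436 0.3087] size [0.023 0.016 0.022] 4
fig px [274. 255.] ball [0.4317 0.1882 0.0491] head top [0.4457 0.178  0.0942] size [0.028 0.025 0.008] 60
```

```bash

python3 -m pendant '[{"jaw":0,"dx":0.0,"dy":0,"dz":-0.002,"ax":0,"ay":0,"az":0},{"jaw":0,"dx":0,"dy":0,"dz":-0.0015,"ax":0,"ay":0,"az":0},{"jaw":0,"dx":0,"dy":0,"dz":-0.0015,"ax":0,"ay":0,"az":0},{"jaw":0,"dx":0,"dy":0,"dz":0,"ax":0,"ay":0,"az":0},{"jaw":0,"dx":0,"dy":0,"dz":0,"ax":0,"ay":0,"az":0}]'
python3 -m pendant '[{"jaw":65,"dx":0.0,"dy":0,"dz":0,"ax":0,"ay":0,"az":0},{"jaw":65,"dx":0,"dy":0,"dz":0,"ax":0,"ay":0,"az":0},{"jaw":65,"dx":0,"dy":0,"dz":0,"ax":0,"ay":0,"az":0},{"jaw":65,"dx":0,"dy":0,"dz":0,"ax":0,"ay":0,"az":0},{"jaw":65,"dx":0,"dy":0,"dz":0,"ax":0,"ay":0,"az":0}]'
python3 -m pendant '[{"jaw":65,"dx":0.0,"dy":0,"dz":0.02,"ax":0,"ay":0,"az":0},{"jaw":65,"dx":0,"dy":0,"dz":0.03,"ax":0,"ay":0,"az":0},{"jaw":65,"dx":0,"dy":0,"dz":0.03,"ax":0,"ay":0,"az":0},{"jaw":65,"dx":-0.025,"dy":0.03,"dz":0,"ax":0,"ay":0,"az":0},{"jaw":65,"dx":-0.025,"dy":0.03,"dz":0,"ax":0,"ay":0,"az":0}]'
python3 -m pendant '[{"jaw":65,"dx":-0.025,"dy":0.03,"dz":0,"ax":0,"ay":0,"az":0},{"jaw":65,"dx":-0.025,"dy":0.03,"dz":0,"ax":0,"ay":0,"az":0},{"jaw":65,"dx":-0.025,"dy":0.03,"dz":0,"ax":0,"ay":0,"az":0},{"jaw":65,"dx":-0.012,"dy":0.017,"dz":0,"ax":0,"ay":0,"az":0},{"jaw":65,"dx":0,"dy":0,"dz":0,"ax":0,"ay":0,"az":0}]'
python3 st.py; python3 meas.py top | grep -v plate | cut -c1-150
```

```text
t: 28.35
tool_pos: [0.5843, 0.011, 0.1312]
tool_rot: [0.707, 0.707, 0.0, 0.001]
force: [-0.0, -0.9, 2.0]
width: 0.309
gripper_force: 39.8
t: 28.77
tool_pos: [0.5836, 0.0113, 0.1306]
tool_rot: [0.707, 0.707, -0.0, -0.0]
force: [-0.4, -0.3, -0.4]
width: 0.642
gripper_force: 0.0
t: 29.18
tool_pos: [0.5354, 0.0705, 0.2125]
tool_rot: [0.709, 0.705, 0.002, 0.001]
force: [0.8, 0.8, 0.3]
width: 0.646
gripper_force: 0.0
t: 29.6
tool_pos: [0.4435, 0.1827, 0.2111]
tool_rot: [0.704, 0.71, 0.0, -0.001]
force: [0.2, -1.3, -0.5]
width: 0.651
gripper_force: 0.0
t 29.6 pos [0.4435 0.1827 0.2111] closing ang 0.5 z [-0.     0.002 -1.   ] F [ 0.2 -1.3 -0.5] w 0.651 gf 0.0 q1,7 [ 0.03 -0.71]
top
stand c [0.5965 0.2425] px [213. 144.] ztop 0.0695 slope deg [-1.1 -0.9] legs -29.8 0.79 | rail ang 97.6 c [0.5961 0.247 ] len 0.144 z 0.0162
stand c [ 0.5957 -0.2274] px [396. 158.] ztop 0.0588 slope deg [-20.4  22.3] legs 19.6 0.22 | rail ang 57.3 c [ 0.6131 -0.2443] len 0.142 z 0.0157
fig px [406. 147.] ball [ 0.6019 -0.2326  0.1113] head top [ 0.6113 -0.2424  0.1565] size [0.024 0.026 0.008] 107
fig px [305. 157.] ball [0.5727 0.0094 0.1112] head top [0.5868 0.011  0.1566] size [0.026 0.025 0.008] 105
fig px [240. 209.] ball [0.4464 0.1694 0.0481] head top [0.4203 0.1655 0.6064] size [0.06  0.076 0.006] 119
```

```bash

python3 -m pendant '[{"jaw":65,"dx":0,"dy":0,"dz":-0.025,"ax":0,"ay":0,"az":0},{"jaw":65,"dx":0,"dy":0,"dz":-0.03,"ax":0,"ay":0,"az":0},{"jaw":65,"dx":0,"dy":0,"dz":-0.03,"ax":0,"ay":0,"az":0},{"jaw":65,"dx":0,"dy":0,"dz":0,"ax":0,"ay":0,"az":0},{"jaw":65,"dx":0,"dy":0,"dz":0,"ax":0,"ay":0,"az":0}]'
python3 st.py; python3 meas.py top | grep -v plate | cut -c1-150
```

```text
t: 30.07
tool_pos: [0.4465, 0.177, 0.125]
tool_rot: [0.708, 0.707, -0.001, -0.001]
force: [0.5, -0.3, -0.0]
width: 0.653
gripper_force: 0.0
t 30.07 pos [0.4465 0.177  0.125 ] closing ang 179.9 z [-0.003 -0.001 -1.   ] F [ 0.5 -0.3 -0. ] w 0.653 gf 0.0 q1,7 [-0.03 -0.81]
top
stand c [0.5881 0.2419] px [214. 148.] ztop 0.0697 slope deg [0.1 0.9] legs -30.9 0.95 | rail ang 98.4 c [0.5942 0.2462] len 0.143 z 0.0164
stand c [ 0.5953 -0.2281] px [396. 158.] ztop 0.0596 slope deg [-19.2  18.2] legs 17.2 0.21 | rail ang 57.3 c [ 0.6131 -0.2444] len 0.142 z 0.0157
fig px [406. 147.] ball [ 0.602  -0.2327  0.111 ] head top [ 0.6104 -0.2427  0.1571] size [0.025 0.025 0.009] 104
fig px [305. 157.] ball [0.5726 0.0094 0.1114] head top [0.5868 0.01   0.1577] size [0.026 0.023 0.009] 103
fig px [245. 207.] ball [0.4517 0.158  0.0484] head top [0.4299 0.1639 0.5252] size [0.065 0.075 0.006] 59
```

```bash

python3 -m pendant '[{"jaw":65,"dx":0,"dy":0.001,"dz":-0.03,"ax":0,"ay":0,"az":0},{"jaw":65,"dx":0,"dy":0,"dz":-0.03,"ax":0,"ay":0,"az":0},{"jaw":65,"dx":0,"dy":0,"dz":0,"ax":0,"ay":0,"az":0},{"jaw":0,"dx":0,"dy":0,"dz":0,"ax":0,"ay":0,"az":0},{"jaw":0,"dx":0,"dy":0,"dz":0,"ax":0,"ay":0,"az":0}]'
python3 -m pendant '[{"jaw":0,"dx":0,"dy":0,"dz":0,"ax":0,"ay":0,"az":0},{"jaw":0,"dx":0,"dy":0,"dz":0,"ax":0,"ay":0,"az":0},{"jaw":0,"dx":0,"dy":0,"dz":0,"ax":0,"ay":0,"az":0},{"jaw":0,"dx":0,"dy":0,"dz":0,"ax":0,"ay":0,"az":0},{"jaw":0,"dx":0,"dy":0,"dz":0,"ax":0,"ay":0,"az":0}]' 40
python3 -m pendant '[{"jaw":0,"dx":0,"dy":0,"dz":0.025,"ax":0,"ay":0,"az":0},{"jaw":0,"dx":0,"dy":0,"dz":0.03,"ax":0,"ay":0,"az":0},{"jaw":0,"dx":0,"dy":0,"dz":0.03,"ax":0,"ay":0,"az":0},{"jaw":0,"dx":0,"dy":0,"dz":0,"ax":0,"ay":0,"az":0},{"jaw":0,"dx":0,"dy":0,"dz":0,"ax":0,"ay":0,"az":0}]'
python3 st.py; python3 meas.py top | grep -v plate | cut -c1-150
```

```text
t: 30.53
tool_pos: [0.4482, 0.1798, 0.0678]
tool_rot: [0.707, 0.707, 0.001, 0.001]
force: [0.3, 0.3, 0.5]
width: 0.52
gripper_force: 0.0
t: 30.95
tool_pos: [0.4475, 0.1797, 0.067]
tool_rot: [0.707, 0.707, 0.001, 0.0]
force: [-0.7, -0.2, 8.8]
width: 0.305
gripper_force: 39.9
t: 31.37
tool_pos: [0.4478, 0.1794, 0.1521]
tool_rot: [0.707, 0.707, 0.001, 0.001]
force: [-0.9, -0.2, -2.5]
width: 0.308
gripper_force: 39.9
t 31.37 pos [0.4478 0.1794 0.1521] closing ang 0.0 z [ 0.003  0.001 -1.   ] F [-0.9 -0.2 -2.5] w 0.308 gf 39.9 q1,7 [-0.01 -0.78]
top
stand c [0.5931 0.2416] px [213. 145.] ztop 0.0692 slope deg [-0.9  0.4] legs -29.9 0.9 | rail ang 98.1 c [0.5941 0.2462] len 0.143 z 0.0161
stand c [ 0.5955 -0.2298] px [396. 158.] ztop 0.0601 slope deg [2.3 7.5] legs 10.1 0.26 | rail ang 57.599999999999994 c [ 0.613  -0.2446] len 0.142 z 
fig px [406. 147.] ball [ 0.602  -0.2326  0.1111] head top [ 0.6104 -0.2425  0.1562] size [0.026 0.026 0.008] 109
fig px [305. 157.] ball [0.5726 0.0095 0.1116] head top [0.5866 0.011  0.1566] size [0.027 0.026 0.008] 109
fig px [240. 204.] ball [0.453  0.1575 0.1338] head top [0.4294 0.1564 0.5514] size [0.061 0.06  0.005] 58
```

```bash

python3 -m pendant '[{"jaw":0,"dx":0.014,"dy":0.006,"dz":0,"ax":0,"ay":0,"az":0},{"jaw":0,"dx":0.028,"dy":0.013,"dz":0,"ax":0,"ay":0,"az":0},{"jaw":0,"dx":0.028,"dy":0.013,"dz":0,"ax":0,"ay":0,"az":0},{"jaw":0,"dx":0.028,"dy":0.013,"dz":0,"ax":0,"ay":0,"az":0},{"jaw":0,"dx":0.028,"dy":0.013,"dz":0,"ax":0,"ay":0,"az":0}]'
python3 -m pendant '[{"jaw":0,"dx":0.014,"dy":0.007,"dz":0,"ax":0,"ay":0,"az":0},{"jaw":0,"dx":0,"dy":0,"dz":0,"ax":0,"ay":0,"az":0},{"jaw":0,"dx":0,"dy":0,"dz":-0.008,"ax":0,"ay":0,"az":0},{"jaw":0,"dx":0,"dy":0,"dz":-0.008,"ax":0,"ay":0,"az":0},{"jaw":0,"dx":0,"dy":0,"dz":0,"ax":0,"ay":0,"az":0}]'
python3 st.py; python3 meas.py side | grep -v plate | cut -c1-150
```

```text
t: 31.83
tool_pos: [0.5728, 0.237, 0.1484]
tool_rot: [0.707, 0.707, -0.002, -0.0]
force: [-0.4, -0.4, -1.9]
width: 0.308
gripper_force: 39.9
t: 32.25
tool_pos: [0.5852, 0.2435, 0.1327]
tool_rot: [0.707, 0.707, -0.001, -0.0]
force: [1.3, -0.2, -1.5]
width: 0.309
gripper_force: 39.9
t 32.25 pos [0.5852 0.2435 0.1327] closing ang 0.0 z [-0.002 -0.001 -1.   ] F [ 1.3 -0.2 -1.5] w 0.309 gf 39.9 q1,7 [-0.11 -0.77]
side
stand c [ 0.5979 -0.2299] px [337. 175.] ztop 0.0661 slope deg [ 6.7 -6.5] legs 11.2 0.58 | rail ang 54.9 c [ 0.6131 -0.2454] len 0.143 z 0.0172
stand c [0.571  0.0202] px [291. 207.] ztop 0.0663 slope deg [ 5.9 -4.3] legs -29.6 0.79 | rail ang 4.800000000000011 c [0.5837 0.0115] len 0.14 z 0.0
stand c [0.5789 0.2621] px [219. 243.] ztop 0.0677 slope deg [11.7 -9.6] legs -42.9 0.32 | rail ang 96.1 c [0.5872 0.2466] len 0.135 z 0.0172
fig px [336. 160.] ball [ 0.597  -0.2286  0.1021] head top [ 0.6096 -0.2409  0.1566] size [0.029 0.025 0.007] 32
fig px [288. 193.] ball [0.5658 0.0198 0.1037] head top [0.5858 0.0108 0.1571] size [0.031 0.028 0.008] 47
fig px [222. 226.] ball [0.5694 0.2553 0.109 ] head top [0.5608 0.2138 0.3352] size [0.004 0.002 0.   ] 2
```

```bash

python3 -m pendant '[{"jaw":0,"dx":0.0,"dy":0,"dz":-0.002,"ax":0,"ay":0,"az":0},{"jaw":0,"dx":0,"dy":0,"dz":-0.0015,"ax":0,"ay":0,"az":0},{"jaw":0,"dx":0,"dy":0,"dz":-0.0015,"ax":0,"ay":0,"az":0},{"jaw":0,"dx":0,"dy":0,"dz":0,"ax":0,"ay":0,"az":0},{"jaw":0,"dx":0,"dy":0,"dz":0,"ax":0,"ay":0,"az":0}]'
python3 -m pendant '[{"jaw":65,"dx":0.0,"dy":0,"dz":0,"ax":0,"ay":0,"az":0},{"jaw":65,"dx":0,"dy":0,"dz":0,"ax":0,"ay":0,"az":0},{"jaw":65,"dx":0,"dy":0,"dz":0,"ax":0,"ay":0,"az":0},{"jaw":65,"dx":0,"dy":0,"dz":0,"ax":0,"ay":0,"az":0},{"jaw":65,"dx":0,"dy":0,"dz":0,"ax":0,"ay":0,"az":0}]'
python3 -m pendant '[{"jaw":65,"dx":0.0,"dy":0,"dz":0.02,"ax":0,"ay":0,"az":0},{"jaw":65,"dx":0,"dy":0,"dz":0.03,"ax":0,"ay":0,"az":0},{"jaw":65,"dx":0,"dy":0,"dz":0.03,"ax":0,"ay":0,"az":0},{"jaw":65,"dx":-0.03,"dy":0,"dz":0.01,"ax":0,"ay":0,"az":0},{"jaw":65,"dx":-0.03,"dy":-0.01,"dz":0,"ax":0,"ay":0,"az":0}]'
python3 -m pendant '[{"jaw":100,"dx":-0.03,"dy":-0.02,"dz":0,"ax":0,"ay":0,"az":0},{"jaw":100,"dx":-0.03,"dy":-0.02,"dz":0,"ax":0,"ay":0,"az":0},{"jaw":100,"dx":-0.02,"dy":-0.02,"dz":0,"ax":0,"ay":0,"az":0},{"jaw":100,"dx":0,"dy":0,"dz":0,"ax":0,"ay":0,"az":0},{"jaw":100,"dx":0,"dy":0,"dz":0,"ax":0,"ay":0,"az":0}]'
python3 st.py
python3 - <<'E'
from h import *
from meas import *
for n in('side','top'):
    im,d,W=shot(n); figs(im,W)
    if n=='top': cv2.imwrite('pics/t3.png',cv2.resize(im[115:235,180:450],None,fx=2.9,fy=2.9,interpolation=cv2.INTER_CUBIC))
    else: cv2.imwrite('pics/s3.png',cv2.resize(im[130:300,190:390],None,fx=3.5,fy=3.5,interpolation=cv2.INTER_CUBIC))
E
```

```text
t: 32.72
tool_pos: [0.5874, 0.2446, 0.1304]
tool_rot: [0.707, 0.707, 0.001, 0.0]
force: [1.6, 1.1, 3.2]
width: 0.301
gripper_force: 39.9
t: 33.13
tool_pos: [0.5864, 0.2439, 0.1293]
tool_rot: [0.707, 0.707, -0.001, -0.0]
force: [-0.3, -0.6, 0.4]
width: 0.644
gripper_force: 0.0
t: 33.55
tool_pos: [0.528, 0.2371, 0.2228]
tool_rot: [0.707, 0.707, 0.003, 0.0]
force: [-1.0, 0.4, -0.0]
width: 0.653
gripper_force: 0.0
t: 33.97
tool_pos: [0.4463, 0.1731, 0.2199]
tool_rot: [0.708, 0.707, -0.0, 0.001]
force: [0.4, -0.5, 0.6]
width: 0.991
gripper_force: 0.0
t 33.97 pos [0.4463 0.1731 0.2199] closing ang 179.9 z [ 0.    -0.001 -1.   ] F [ 0.4 -0.5  0.6] w 0.991 gf 0.0 q1,7 [ 0.05 -0.69]
fig px [336. 160.] ball [ 0.5967 -0.228   0.1005] head top [ 0.61   -0.2413  0.1573] size [0.027 0.024 0.008] 32
fig px [223. 227.] ball [0.5703 0.2522 0.1038] head top [0.5898 0.2462 0.1567] size [0.029 0.026 0.008] 60
fig px [406. 147.] ball [ 0.6019 -0.2326  0.1112] head top [ 0.6114 -0.242   0.1569] size [0.024 0.027 0.009] 105
fig px [215. 145.] ball [0.5945 0.2264 0.1129] head top [0.5905 0.245  0.1573] size [0.027 0.026 0.009] 111
fig px [305. 157.] ball [0.5726 0.0095 0.1114] head top [0.587  0.011  0.1568] size [0.026 0.026 0.008] 108
```

View pics/t3.png

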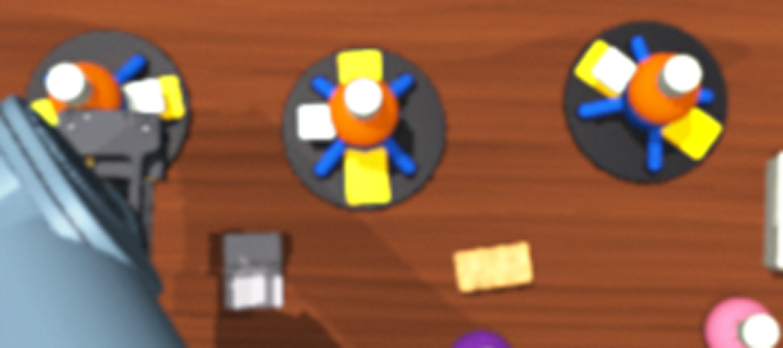

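View pics/s3.png

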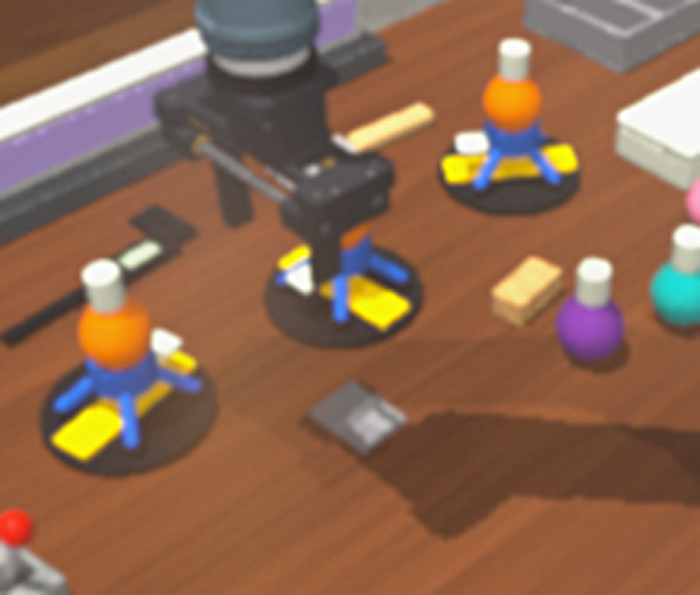

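All three figures are upright in their rings: in the top crop the balls are at (85,90), (363,115) and (663,90), and the side crop shows the heads up. Figure C's reading has shifted by about 6 mm, so I'll measure that stand through its leg ends.

```bash
cat > legs.py <<'E'
from meas import *
def legs(n,cs):
    im,d,W=shot(n); h=cv2.cvtColor(im,cv2.COLOR_BGR2HSV)
    b=(cv2.inRange(h,(98,120,50),(125,255,255))>0)
    y=masks(im)['yellow']
    for nm,c in cs.items():
        dd=np.hypot(W[...,0]-c[0],W[...,1]-c[1]); s=b&(W[...,2]>.008)&(W[...,2]<.05)&(dd>.036)&(dd<.08)
        k,l,st,_=cv2.connectedComponentsWithStats(s.astype(np.uint8),connectivity=8)
        E=[]
        for i in range(1,k):
            if st[i,4]<5: continue
            P=W[l==i]; r=np.hypot(*(P[:,:2]-c).T); e=P[r>r.max()-.008].mean(0); E.append(e)
        print(n,nm,[(np.round(e*1000).astype(int).tolist()) for e in E],'mean',np.mean(E,0).round(4))
        E=np.array(E)
        if len(E)>=3: print('   circle',[np.round(v,4) for v in circ(E[:,:2])])
cs=dict(A=(.588,.2446),B=(.585,.0113),C=(.614,-.2455))
for n in('top','side'): legs(n,cs)
E
python3 legs.py; python3 - <<'E'
from meas import *
for n in('top','side'):
    im,d,W=shot(n)
    for nm,c in dict(A=(.588,.2446),B=(.585,.0113),C=(.614,-.2455)).items():
        dd=np.hypot(W[...,0]-c[0],W[...,1]-c[1]); s=masks(im)['orange']&(dd<.06)&(W[...,2]>.06); P=W[s]
        if len(P)>20:
            A=np.c_[2*P,np.ones(len(P))]; f=np.linalg.lstsq(A,(P**2).sum(1),rcond=None)[0]; 
            from scipy.optimize import least_squares
            g=least_squares(lambda q:np.linalg.norm(P-q,axis=1)-.03,np.r_[c,.093],loss='soft_l1',f_scale=.002).x
            print(n,nm,'ball centre',g.round(4),len(P))
E
```

```text
top A [[637, 214, 23]] mean [0.6374 0.2136 0.0231]
top B [[624, 56, 22], [628, -29, 21], [546, -31, 22], [542, 49, 23]] mean [0.585  0.0111 0.022 ]
   circle [array([0.5861, 0.0112]), np.float64(0.0585)]
top C [[671, -234, 18], [620, -303, 15], [603, -185, 23], [553, -249, 22]] mean [ 0.6117 -0.2428  0.0195]
   circle [array([ 0.6123, -0.2439]), np.float64(0.0595)]
side A [[641, 274, 11], [558, 200, 29], [538, 275, 27]] mean [0.5793 0.2498 0.0223]
   circle [array([0.5895, 0.2488]), np.float64(0.0577)]
side B [[564, -43, 15], [541, 48, 27]] mean [0.5525 0.0029 0.0212]
side C [[599, -185, 28], [555, -247, 28]] mean [ 0.577  -0.2159  0.0278]
top A ball centre [0.5873 0.2446 0.0945] 109
top B ball centre [0.5855 0.0111 0.0935] 208
top C ball centre [ 0.6117 -0.2431  0.094 ] 235
side A ball centre [0.5901 0.2436 0.0949] 141
side C ball centre [ 0.6118 -0.2431  0.0957] 84
```

Stand C sits flat with its ball at z 0.094, about 2 mm from the plate centre and with its feet 45° off the rail, so it stays as it is. Next is the switch.

```bash

python3 -m pendant '[{"jaw":0,"dx":-0.01,"dy":0.03,"dz":0,"ax":0,"ay":0,"az":0.035},{"jaw":0,"dx":-0.01,"dy":0.03,"dz":0,"ax":0,"ay":0,"az":0.035},{"jaw":0,"dx":-0.01,"dy":0.03,"dz":0,"ax":0,"ay":0,"az":0.035},{"jaw":0,"dx":-0.01,"dy":0.03,"dz":0,"ax":0,"ay":0,"az":0.035},{"jaw":0,"dx":-0.01,"dy":0.03,"dz":0,"ax":0,"ay":0,"az":0.035}]'
python3 -m pendant '[{"jaw":0,"dx":0,"dy":0.03,"dz":0,"ax":0,"ay":0,"az":0},{"jaw":0,"dx":0,"dy":0.03,"dz":0,"ax":0,"ay":0,"az":0},{"jaw":0,"dx":0,"dy":0.015,"dz":0,"ax":0,"ay":0,"az":0},{"jaw":0,"dx":0,"dy":0,"dz":0,"ax":0,"ay":0,"az":0},{"jaw":0,"dx":0,"dy":0,"dz":0,"ax":0,"ay":0,"az":0}]'
python3 st.py
cat > sw.py <<'E'
from meas import *
from scipy.optimize import least_squares
def ball(n,im,W):
    h=cv2.cvtColor(im,cv2.COLOR_BGR2HSV)
    r=((cv2.inRange(h,(0,150,90),(5,255,255))>0)|(cv2.inRange(h,(175,150,90),(180,255,255))>0))&(W[...,2]>.06)&(W[...,2]<.13)&(abs(W[...,0]-.49)<.08)&(abs(W[...,1]-.415)<.06)
    P=W[r]
    if len(P)<10: print(n,'ball hidden',len(P)); return
    print(n,len(P),least_squares(lambda q:np.linalg.norm(P-q,axis=1)-.013,np.r_[P.mean(0)-[0,0,.008]],loss='soft_l1',f_scale=.002).x.round(4))
if __name__=='__main__':
    for n in('top','side'):
        im,d,W=shot(n); ball(n,im,W); figs(im,W)
E
python3 sw.py; python3 - <<'E'
from sw import *
for n in('top','side'):
    f=np.load(n+'0.npz'); ball(n,f['im'],f['W'])
E
```

```text
t: 34.68
tool_pos: [0.3963, 0.3261, 0.2197]
tool_rot: [0.642, 0.767, 0.0, -0.0]
force: [0.7, 0.9, 0.8]
width: 0.64
gripper_force: 0.0
t: 35.1
tool_pos: [0.3963, 0.3999, 0.2192]
tool_rot: [0.642, 0.767, -0.0, -0.0]
force: [-0.0, -0.6, -0.3]
width: 0.265
gripper_force: 0.0
t 35.1 pos [0.3963 0.3999 0.2192] closing ang 10.1 z [-0.001 -0.    -1.   ] F [-0.  -0.6 -0.3] w 0.265 gf 0.0 q1,7 [-0.36 -1.  ]
top 86 [0.4589 0.4116 0.0954]
fig px [406. 147.] ball [ 0.602  -0.2327  0.1112] head top [ 0.6108 -0.2425  0.1572] size [0.025 0.026 0.008] 105
fig px [212. 150.] ball [0.5813 0.2331 0.112 ] head top [0.5912 0.2447 0.1577] size [0.026 0.026 0.01 ] 107
fig px [305. 157.] ball [0.5727 0.0094 0.1116] head top [0.5869 0.011  0.1564] size [0.026 0.026 0.008] 107
side 83 [0.4586 0.4124 0.0968]
fig px [336. 160.] ball [ 0.596  -0.228   0.1019] head top [ 0.6103 -0.2421  0.156 ] size [0.026 0.027 0.007] 34
fig px [288. 193.] ball [0.565  0.0187 0.1038] head top [0.5842 0.0117 0.1581] size [0.026 0.025 0.008] 45
fig px [227. 221.] ball [0.5714 0.2388 0.1168] head top [0.5896 0.2468 0.1573] size [0.026 0.025 0.008] 59
top 86 [0.4588 0.4121 0.0953]
side 81 [0.4585 0.412  0.0969]
```

```bash

python3 -m pendant '[{"jaw":0,"dx":0,"dy":0.001,"dz":-0.035,"ax":0,"ay":0,"az":0},{"jaw":0,"dx":0,"dy":0,"dz":-0.035,"ax":0,"ay":0,"az":0},{"jaw":0,"dx":0,"dy":0,"dz":-0.035,"ax":0,"ay":0,"az":0},{"jaw":0,"dx":0,"dy":0,"dz":-0.03,"ax":0,"ay":0,"az":0},{"jaw":0,"dx":0,"dy":0,"dz":0,"ax":0,"ay":0,"az":0}]'
python3 -m pendant '[{"jaw":0,"dx":0,"dy":0,"dz":0,"ax":0,"ay":0,"az":0},{"jaw":0,"dx":0.012,"dy":0.002,"dz":0,"ax":0,"ay":0,"az":0},{"jaw":0,"dx":0.012,"dy":0.002,"dz":0,"ax":0,"ay":0,"az":0},{"jaw":0,"dx":0.012,"dy":0.002,"dz":0,"ax":0,"ay":0,"az":0},{"jaw":0,"dx":0.012,"dy":0.002,"dz":0,"ax":0,"ay":0,"az":0}]'
python3 -m pendant '[{"jaw":0,"dx":0.012,"dy":0.002,"dz":0,"ax":0,"ay":0,"az":0},{"jaw":0,"dx":0.012,"dy":0.002,"dz":0,"ax":0,"ay":0,"az":0},{"jaw":0,"dx":0.012,"dy":0.002,"dz":0,"ax":0,"ay":0,"az":0},{"jaw":0,"dx":0.012,"dy":0.002,"dz":0,"ax":0,"ay":0,"az":0},{"jaw":0,"dx":0,"dy":0,"dz":0,"ax":0,"ay":0,"az":0}]'
python3 st.py; python3 sw.py | grep -v fig
```

```text
t: 35.62
tool_pos: [0.395, 0.3953, 0.0796]
tool_rot: [0.643, 0.766, -0.005, 0.0]
force: [-0.3, -0.9, 0.7]
width: 0.006
gripper_force: 0.0
t: 36.03
tool_pos: [0.4463, 0.4091, 0.0879]
tool_rot: [0.643, 0.766, 0.002, 0.0]
force: [-1.9, -0.6, 1.2]
width: 0.009
gripper_force: 0.8
t: 36.45
tool_pos: [0.4959, 0.4167, 0.0877]
tool_rot: [0.644, 0.765, 0.002, 0.0]
force: [-0.0, -0.2, 0.0]
width: 0.005
gripper_force: 0.0
t 36.45 pos [0.4959 0.4167 0.0877] closing ang 9.9 z [ 0.003  0.003 -1.   ] F [-0.  -0.2  0. ] w 0.005 gf 0.0 q1,7 [-0.39 -0.97]
top ball hidden 0
side 21 [0.5114 0.4416 0.1002]
```

```bash

python3 -m pendant '[{"jaw":0,"dx":0.003,"dy":0.0005,"dz":0,"ax":0,"ay":0,"az":0},{"jaw":0,"dx":0.003,"dy":0.0005,"dz":0,"ax":0,"ay":0,"az":0},{"jaw":0,"dx":0.002,"dy":0.0005,"dz":0,"ax":0,"ay":0,"az":0},{"jaw":0,"dx":0,"dy":0,"dz":0,"ax":0,"ay":0,"az":0},{"jaw":0,"dx":0,"dy":0,"dz":0,"ax":0,"ay":0,"az":0}]'
python3 st.py
python3 -m pendant '[{"jaw":0,"dx":0.002,"dy":0.0005,"dz":0,"ax":0,"ay":0,"az":0},{"jaw":0,"dx":0.002,"dy":0,"dz":0,"ax":0,"ay":0,"az":0},{"jaw":0,"dx":0,"dy":0,"dz":0,"ax":0,"ay":0,"az":0},{"jaw":0,"dx":0,"dy":0,"dz":0,"ax":0,"ay":0,"az":0},{"jaw":0,"dx":0,"dy":0,"dz":0,"ax":0,"ay":0,"az":0}]'
python3 st.py
```

```text
t: 36.97
tool_pos: [0.4967, 0.4176, 0.0853]
tool_rot: [0.642, 0.767, -0.003, -0.001]
force: [-10.6, -5.4, 9.0]
width: 0.007
gripper_force: 6.1
t 36.97 pos [0.4967 0.4176 0.0853] closing ang 10.1 z [-0.005 -0.003 -1.   ] F [-10.6  -5.4   9. ] w 0.007 gf 6.1 q1,7 [-0.39 -0.97]
t: 37.38
tool_pos: [0.4971, 0.4177, 0.0853]
tool_rot: [0.641, 0.767, -0.006, -0.002]
force: [-20.0, -8.9, 17.8]
width: 0.006
gripper_force: 11.5
t 37.38 pos [0.4971 0.4177 0.0853] closing ang 10.2 z [-0.011 -0.006 -1.   ] F [-20.   -8.9  17.8] w 0.006 gf 11.5 q1,7 [-0.39 -0.96]
```

The lever is at its stop: 20 N and no further motion. I'll back off, lift clear and check everything.

```bash

python3 -m pendant '[{"jaw":0,"dx":-0.01,"dy":-0.002,"dz":0,"ax":0,"ay":0,"az":0},{"jaw":0,"dx":-0.025,"dy":-0.004,"dz":0,"ax":0,"ay":0,"az":0},{"jaw":0,"dx":-0.03,"dy":-0.005,"dz":0,"ax":0,"ay":0,"az":0},{"jaw":0,"dx":-0.02,"dy":-0.004,"dz":0.02,"ax":0,"ay":0,"az":0},{"jaw":0,"dx":0,"dy":0,"dz":0.04,"ax":0,"ay":0,"az":0}]'
python3 -m pendant '[{"jaw":0,"dx":0,"dy":0,"dz":0.04,"ax":0,"ay":0,"az":0},{"jaw":0,"dx":0,"dy":0,"dz":0.04,"ax":0,"ay":0,"az":0},{"jaw":0,"dx":-0.01,"dy":0.03,"dz":0,"ax":0,"ay":0,"az":0},{"jaw":0,"dx":-0.01,"dy":0.03,"dz":0,"ax":0,"ay":0,"az":0},{"jaw":0,"dx":0,"dy":0,"dz":0,"ax":0,"ay":0,"az":0}]'
python3 -m pendant '[{"jaw":0,"dx":-0.02,"dy":0.03,"dz":0,"ax":0,"ay":0,"az":0},{"jaw":0,"dx":-0.02,"dy":0.03,"dz":0,"ax":0,"ay":0,"az":0},{"jaw":0,"dx":-0.02,"dy":0.03,"dz":0,"ax":0,"ay":0,"az":0},{"jaw":0,"dx":-0.02,"dy":0.03,"dz":0,"ax":0,"ay":0,"az":0},{"jaw":0,"dx":0,"dy":0,"dz":0,"ax":0,"ay":0,"az":0}]'
python3 st.py; python3 sw.py; python3 legs.py
python3 - <<'E'
from h import *
a,_,_=shot('top'); b,_,_=shot('side')
cv2.imwrite('pics/f.png',np.vstack([cv2.resize(a[100:230,110:450],(780,298),interpolation=cv2.INTER_CUBIC),cv2.resize(b[130:320,150:640],(780,302),interpolation=cv2.INTER_CUBIC)]))
E
```

```text
t: 37.8
tool_pos: [0.4126, 0.4003, 0.1415]
tool_rot: [0.64, 0.768, -0.006, -0.001]
force: [0.1, 0.2, 1.0]
width: -0.002
gripper_force: 0.0
t: 38.22
tool_pos: [0.3958, 0.4693, 0.2268]
tool_rot: [0.64, 0.768, 0.002, -0.002]
force: [-1.2, -0.2, -0.1]
width: 0.005
gripper_force: 0.0
t: 38.63
tool_pos: [0.3113, 0.5891, 0.2254]
tool_rot: [0.639, 0.77, 0.0, -0.003]
force: [-1.4, -0.6, 0.5]
width: 0.005
gripper_force: 0.0
t 38.63 pos [0.3113 0.5891 0.2254] closing ang 10.6 z [-0.005  0.005 -1.   ] F [-1.4 -0.6  0.5] w 0.005 gf 0.0 q1,7 [-0.73 -1.27]
top 94 [0.5243 0.4234 0.091 ]
fig px [406. 147.] ball [ 0.602  -0.2325  0.1113] head top [ 0.6101 -0.2425  0.1561] size [0.026 0.026 0.008] 106
fig px [212. 150.] ball [0.5815 0.2333 0.1121] head top [0.5914 0.2452 0.157 ] size [0.026 0.026 0.008] 104
fig px [305. 157.] ball [0.5727 0.0094 0.1116] head top [0.5868 0.011  0.1563] size [0.027 0.026 0.008] 110
side 76 [0.5238 0.4239 0.0917]
fig px [336. 160.] ball [ 0.5968 -0.2288  0.1022] head top [ 0.609  -0.2425  0.1573] size [0.029 0.025 0.007] 31
fig px [287. 192.] ball [0.567  0.0203 0.1054] head top [0.586  0.0108 0.1571] size [0.03  0.026 0.008] 45
fig px [223. 227.] ball [0.5706 0.2542 0.1048] head top [0.5908 0.2464 0.1571] size [0.028 0.027 0.008] 59
top A [[637, 214, 23], [558, 194, 24], [538, 272, 22]] mean [0.5779 0.2269 0.0228]
   circle [array([0.5878, 0.2434]), np.float64(0.0576)]
top B [[623, 54, 23], [626, -27, 23], [542, 49, 24], [546, -31, 23]] mean [0.5841 0.0111 0.0231]
   circle [array([0.5841, 0.0112]), np.float64(0.0572)]
top C [[671, -234, 19], [619, -302, 16], [603, -185, 23], [553, -250, 22]] mean [ 0.6112 -0.2429  0.02  ]
   circle [array([ 0.612 , -0.2436]), np.float64(0.0592)]
side A [[642, 273, 11], [541, 273, 26]] mean [0.5916 0.2728 0.0187]
side B [[561, -42, 16], [542, 48, 28]] mean [0.5515 0.003  0.0219]
side C [[600, -187, 28], [557, -247, 29]] mean [ 0.5785 -0.2169  0.0281]
```

View pics/f.png

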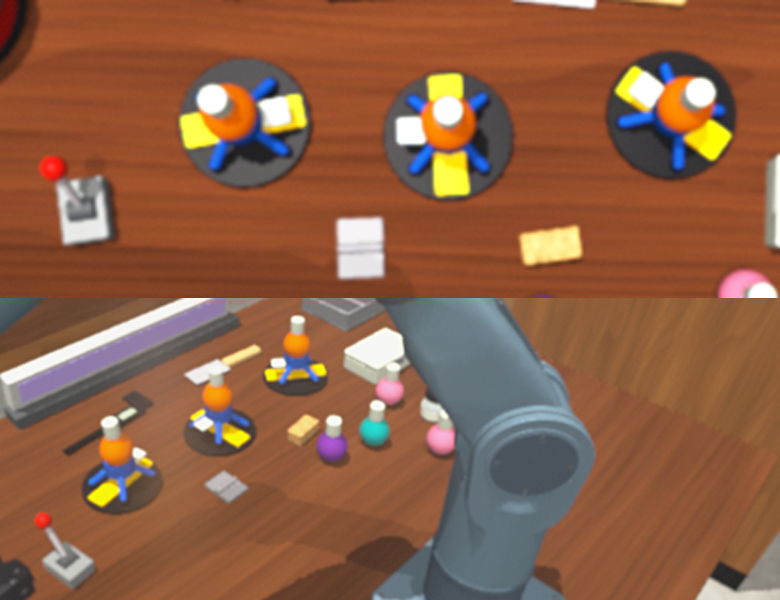

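The final view agrees with the task:
- **Figures and stands:** all three figures stand upright in their rings (head tops about 0.157 m). The legs sit 45° off the rails, and each stand is within about 3 mm of its plate centre.
- **Switch:** the ball is at (52,167) in the view, leaning away from the robot. It measures (0.524, 0.424, 0.091), which is about 0.5 rad past the housing centre, so it is fully on.
- **Bystanders:** those in view are where they were, and the arm is clear of everything.

```bash
python3 -c "
from bench import ctrl
print(ctrl.job_done())"
```

```text
the job is handed in; nothing more can be done
None
```

I handed the job in at about 39 s of the 208 s: by my last camera check all three stands are flat and within about 3 mm of centre on their plates, the three orange figures are upright in the rings, and the lamp switch was then pushed to its stop (on).

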